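# Pack the glass mullers and jars and send the box down the bench

## Robot

A 7-joint arm with a two-finger parallel gripper is mounted at the origin on the work surface. World frame = base frame: x ahead of the robot, y to its left, z up, the work surface at z = 0. Lengths are in m, angles in rad, forces in N, time in s.
With the tool pointing down it reaches from about 0.375 to 0.925 m from the base axis. Payload 3.1 kg.
Tool frame: the origin (TCP) lies at the very end of the fingers, on their centre line; the grasp point (between the pads) lies bot.hold_point_z behind it (bot.hold_point_z is the distance from the TCP to the grasp point, in m); z points along the fingers, x is the direction in which the jaws open and shut, and the axes are right-handed (so a half turn about z gives the same grasp; the last joint's range is limited). The gripper opens to 85 mm and grips with 20 to 120 N. Pads are 22 mm wide; open, the fingers measure 114 mm over their backs; the gripper's body (76 mm by 85 mm) begins 54 mm behind the grasp point. The pads swing forward as they close: fully open they stand 13 mm farther back than shut.
Start: joints at [-1.431, 0.383, 0.044, 1.598, -0.018, 1.161, -0.05], TCP at [0.153, 0.632, 0.231] pointing down, gripper open.
Joint ranges: [-2.61, 2.61], [-0.41, 2.15], [-1.48, 1.57], [0, 2.5], [-1.57, 4.71], [0.05, 1.97], [-2.85, 2.85]. Speed limits (rad/s): [2.79, 2.79, 3.14, 3.14, 3.14, 3.14, 3.14].

## Interface

Orientations are given as a rotation vector (axis times angle).
In Python, from bench import bot, capture gives the robot as it stands. The module is installed in compiled form; this text tells all that it offers.
- The arm moves only by the tool arm_command, never from a script. Its argument "plan" is a list that holds one entry, the list of rows, each a list of 4 numbers: the shift along the world's x, y, z in units of 40 mm (1.0 is 40 mm), then the turn about the world's z in units of 8 degrees (1.0 is 8 degrees). A call has 1 to 20 rows; each row shifts and turns the commanded pose from where the row before left it; what a row does not reach is not made up. A row lasts 1/10 s, in which the tool goes at most 50 mm and 8.59 degrees, less where a joint would pass 70% of its speed; a pose out of reach is approached as far as the arm can. A call is refused whole if a number of a shift passes 1 or a number of a turn 1, either way. A call with a gripper value outside its range is refused whole. "jaw" is the finger opening in mm, from 0 to 85.4, set as the call begins (left out, the last holds). The fingers move at their own pace and stop on an object; the grip force is fixed at half the most. Time passes only in rows, so rows that do not move let the fingers close. It gives the time, the measured TCP pose, the force and the opening at its end, in the units of the state.
- bot.get_obs(): the state, without advancing time (a new reading comes with each control period).
- capture(name): name is "side" or "top" or "wrist"; returns a dict with "color" (400x640x3 uint8, red, green, blue), "K" (3x3 intrinsics, pixels), "dist_coeffs" ([k1, k2, p1, p2, k3] as OpenCV has them; the pictures are not rectified), "extrinsics" (4x4, takes a point from world to camera coordinates); the wrist camera has in their place "tool_from_camera" (4x4, takes a point from camera to tool coordinates, whose origin is the TCP and whose axes are the tool frame's). Camera axes: x right, y down, z forward; pixel columns grow to the right and rows downward; lengths in m; the calibration is good to about 2 mm. A picture is of the moment at which its call begins: read the wrist's pose just before it. There is no depth.
- bot.sign_off(): hands the job in, once; it reports no verdict.
The state is a dict: "time_s": time; "joints": joint angles; "qvel": joint speeds; "tau": joint torques, N m; "eef_pos": TCP position; "orientation": TCP orientation; "contact_force": force on the tool from outside, world axes, zero at the start; "ft_torque": the same for the moment, N m; "gripper_width": opening from 0.0 (shut) to 1.0 (fully open).
Only numpy, scipy, OpenCV 4.12 (cv2) and the standard library are available. Lean on these libraries where they do the work, as an engineer would, in place of code of your own. Each camera call takes 0.05 s, during which the arm holds its last target.

## Task

Pack all the finished glassware standing about on the bench into the plywood box, every piece upright and flat on the box floor: the large mullers in the widest row, the small mullers in the narrowest row, and the rectangular lidded jars lengthways in the middle-width row. When everything is packed, slide the box along the bench by its handle, without lifting it, until it sits centred and square inside the taped outline, and let go. Leave the tools and other things on the bench where they are.

Things in the scene. Friction and masses are not known exactly. Their poses are not given: they have to be found in the camera images.
- large1: Large glass muller (a grinding pestle): round flat foot 52 mm across and 16 mm high, with an upright round stem 20 mm across rising from it to 52 mm total height. Origin at the centre of its underside, z up along the stem. 100 g. May be absent.
- large2: Large glass muller (a grinding pestle): round flat foot 52 mm across and 16 mm high, with an upright round stem 20 mm across rising from it to 52 mm total height. Origin at the centre of its underside, z up along the stem. 100 g. May be absent.
- large3: Large glass muller (a grinding pestle): round flat foot 52 mm across and 16 mm high, with an upright round stem 20 mm across rising from it to 52 mm total height. Origin at the centre of its underside, z up along the stem. 100 g. May be absent.
- small1: Small glass muller, same shape as the large one: round flat foot 38 mm across and 14 mm high, upright round stem 16 mm across up to 48 mm total height. Origin at the centre of its underside, z up along the stem. 60 g. May be absent.
- small2: Small glass muller, same shape as the large one: round flat foot 38 mm across and 14 mm high, upright round stem 16 mm across up to 48 mm total height. Origin at the centre of its underside, z up along the stem. 60 g. May be absent.
- small3: Small glass muller, same shape as the large one: round flat foot 38 mm across and 14 mm high, upright round stem 16 mm across up to 48 mm total height. Origin at the centre of its underside, z up along the stem. 60 g. May be absent.
- small4: Small glass muller, same shape as the large one: round flat foot 38 mm across and 14 mm high, upright round stem 16 mm across up to 48 mm total height. Origin at the centre of its underside, z up along the stem. 60 g. May be absent.
- jar1: Rectangular glass jar with its metal lid fixed on: 44 mm (x) by 76 mm (y) by 30 mm high, on top a metal grip bar 14 mm thick (x), 32 mm long (y), from 30 to 54 mm height. Origin at the centre of its underside, z up. 120 g. May be absent.
- jar2: Rectangular glass jar with its metal lid fixed on: 44 mm (x) by 76 mm (y) by 30 mm high, on top a metal grip bar 14 mm thick (x), 32 mm long (y), from 30 to 54 mm height. Origin at the centre of its underside, z up. 120 g. May be absent.
- box: Open plywood packing box, loose, 168 (x) by 176 (y) mm, walls 6 mm thick and 30 high, floor 6 thick. Two low dividers (4 thick, tops 18 mm above the bench) make three rows 164 mm long along y: 57 mm wide on the +x side, 42 in the centre, 49 on the -x side. Wooden handle bar outside its -y wall. Origin at the centre of its underside. 420 g empty.
- row_wide (a point): Centre of the floor of the 57 mm wide row of the box (for large mullers); axes as the box.
- row_narrow (a point): Centre of the floor of the 42 mm wide row of the box (for small mullers); axes as the box.
- row_middle (a point): Centre of the floor of the 49 mm wide row of the box (for jars); axes as the box.
- box_handle (a point): Centre of the box's handle bar: 80 mm long along box x, 12 mm thick (box y), from 18 to 32 mm above the bench, held by a post near each end with 60 mm free between; 34 mm of free space between bar and box wall. Axes as the box.
- outline: Flat outline of paper tape on the bench, fixed, 186 mm (x) by 194 mm (y) inside, 18 mm wide tape: the place for the packed box without its handle, which lies across the -y tape. Origin at its centre on the bench; axes as the box's when the box is in place.
- tape_roll: Roll of brown tape, 68 mm across, 24 mm high, lying flat. Not part of the job: leave it.
- paddle: Black graphite paddle with a wooden handle, 165 mm long, 12 mm high. Not part of the job: leave it.
- pliers: Pliers, 150 mm long, 12 mm high. Not part of the job: leave it.
- brush: Brush lying on the bench. Not part of the job: leave it.
- tin: Open steel tin, 66 mm across, 60 mm high. Not part of the job: leave it.
- striker: Steel flint striker, 130 mm long, 12 mm high. Not part of the job: leave it.

How it is judged:
On the way, in this order (a step that is already met when the one before it is completed fails the run):
1. all the glassware present is packed in the box, each piece in its own row (x of large1 in the frame of row_wide between -0.008 and 0.008 m and y of large1 in the frame of row_wide between -0.06 and 0.06 m and z of each of large1, large2, large3 in the frame of row_wide below 0.005 m and angle between each of large1, large2, large3, small1, small2, small3, small4, jar1, jar2's own z axis and vertical below 0.12 rad and x of large2 in the frame of row_wide between -0.008 and 0.008 m and y of large2 in the frame of row_wide between -0.06 and 0.06 m and x of large3 in the frame of row_wide between -0.008 and 0.008 m and y of large3 in the frame of row_wide between -0.06 and 0.06 m and x of small1 in the frame of row_narrow between -0.008 and 0.008 m and y of small1 in the frame of row_narrow between -0.067 and 0.067 m and z of each of small1, small2, small3, small4 in the frame of row_narrow below 0.005 m and x of small2 in the frame of row_narrow between -0.008 and 0.008 m and y of small2 in the frame of row_narrow between -0.067 and 0.067 m and x of small3 in the frame of row_narrow between -0.008 and 0.008 m and y of small3 in the frame of row_narrow between -0.067 and 0.067 m and x of small4 in the frame of row_narrow between -0.008 and 0.008 m and y of small4 in the frame of row_narrow between -0.067 and 0.067 m and x of jar1 in the frame of row_middle between -0.008 and 0.008 m and y of jar1 in the frame of row_middle between -0.05 and 0.05 m and z of each of jar1, jar2 in the frame of row_middle below 0.005 m and angle between the y axis of each of jar1, jar2 and the y axis of box, either way round below 0.15 rad and x of jar2 in the frame of row_middle between -0.008 and 0.008 m and y of jar2 in the frame of row_middle between -0.05 and 0.05 m), for 0.2 s.
2. the packed box has been slid into the taped outline (horizontal distance between box and outline below 0.015 m and angle between the x axis of box and the x axis of outline, either way round below 0.12 rad), for 0.2 s.
At the end, for the whole second after the job is handed in: Every glass piece present stands upright (0.12 rad) on the floor (5 mm) of its own row, within 8 mm of the row's middle line, jars lengthways (0.15 rad); the box rests within 15 mm and 0.12 rad of the outline (all of step 1 and all of step 2 and linear speed of box below 0.02 m/s); the robot touches nothing.
It fails at once if the box is lifted (12 mm) or tipped (height (world z) of box above 0.012 m or angle between box's own z axis and vertical above 0.1 rad).
It fails at once if a tool or other bystander is moved more than 40 mm (distance of any of tape_roll, paddle, pliers, brush, tin, striker from where it was at the start of the episode above 0.04 m).
Of large1, large2, large3, small1, small2, small3, small4, jar1, jar2 only 6 to 8 are there at a start; the rules pass over those that are not, and their reading is None.
At some moment in a run one of large1, large2, large3, jar1, jar2 may be knocked a few centimetres aside while the robot is not near it.
Once in a run the grip may slacken for a moment while it holds something.
It also fails if it takes over 210 s, if anything falls off the work surface, if the arm or the gripper's body presses on something with over 40 N, if the wrist force passes 120 N, or if a joint passes its speed limit or range.

## Working session

There is one attempt and no reset: what is moved stays moved. The work goes in short steps, Python scripts to look and compute and a tool call to move; the robot and the scene stay as the last step left them, time stands still between calls to the robot, and variables do not carry over. Pictures are saved under pics/ and viewed, and the job is handed in when it is done.

Besides the shell and the picture viewer there is one more tool, called after "Call:" by a JSON object that holds its "op" and its "data", one argument or row to a line. arm_command: Moves the arm, as the interface text tells. Its arguments: {"type":"object","properties":{"plan":{"type":"array"},"jaw":{"type":"number"}},"required":["plan"]}

```bash
mkdir -p pics; ls; python3 - <<'E'
from bench import bot, capture
import cv2
o=bot.get_obs()
print({k:v for k,v in o.items()}, bot.hold_point_z)
for n in ("side","top","wrist"):
    c=capture(n)
    cv2.imwrite(f"pics/{n}0.png",c["color"][:,:,::-1])
    print(n,c["K"],c["dist_coeffs"],c.get("extrinsics"),c.get("tool_from_camera"))
E
```

```text
pics
{'time_s': 0.0, 'joints': array([-1.43078862,  0.38384701,  0.0438155 ,  1.59959427, -0.01792866,
        1.16119198, -0.04990584]), 'qvel': array([ 0.00061006, -0.00012966,  0.00016478, -0.00129422, -0.00012861,
        0.00138444,  0.00034024]), 'tau': array([ 4.47019038e-04, -4.33456957e+01,  1.02454416e+00, -2.49514085e+01,
        1.05792820e-02,  1.12957950e-02,  6.96769415e-07]), 'eef_pos': array([0.15288485, 0.63078514, 0.2298697 ]), 'orientation': array([ 2.46784055,  1.94127252, -0.00315888]), 'contact_force': array([ 0.27503018, -0.12238928,  0.47876494]), 'ft_torque': array([-0.02445932, -0.00857741, -0.03319303]), 'gripper_width': 1.0074506140174413} 0.0187
side [[405.76085486   0.         316.62957502]
 [  0.         405.76085486 198.79531497]
 [  0.           0.           1.        ]] [-0.0585  0.      0.      0.      0.    ] [[ 0.98381394 -0.17916944  0.00290521 -0.52274923]
 [-0.13029947 -0.72641217 -0.67479434  0.13038864]
 [ 0.12301291  0.66349354 -0.7380001   0.95842604]
 [ 0.          0.          0.          1.        ]] None
top [[379.04707897   0.         319.36380894]
 [  0.         379.04707897 201.32896742]
 [  0.           0.           1.        ]] [-0.0677199  0.         0.         0.         0.       ] [[ 0.02627128 -0.99959184  0.01122406  0.02695844]
 [-0.99249904 -0.02742261 -0.11913713  0.57042838]
 [ 0.1193963  -0.00800999 -0.99281437  1.05470884]
 [ 0.          0.          0.          1.        ]] None
wrist [[314.09856142   0.         322.99071602]
 [  0.         314.09856142 198.95744041]
 [  0.           0.           1.        ]] [0.00484599 0.         0.         0.         0.        ] None [[ 9.99999593e-01  4.14286600e-04 -8.01708142e-04 -5.88448531e-04]
 [-1.55451107e-04  9.54195060e-01  2.99185166e-01 -7.59139439e-02]
 [ 8.88934354e-04 -2.99184919e-01  9.54194736e-01 -1.42871372e-01]
 [ 0.00000000e+00  0.00000000e+00  0.00000000e+00  1.00000000e+00]]
```

View pics/top0.png

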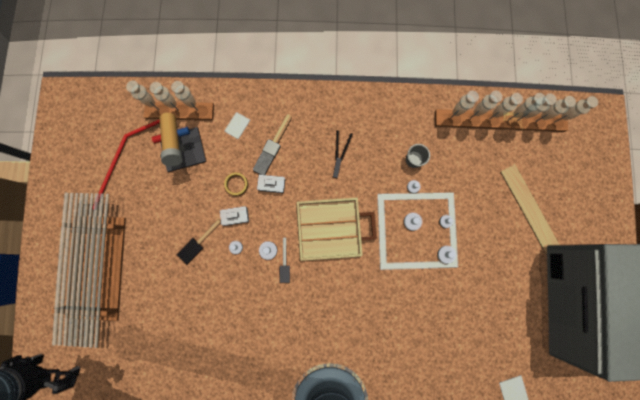

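View pics/side0.png

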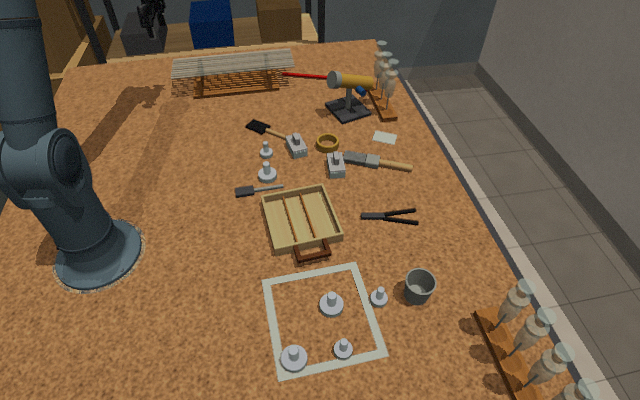

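View pics/wrist0.png

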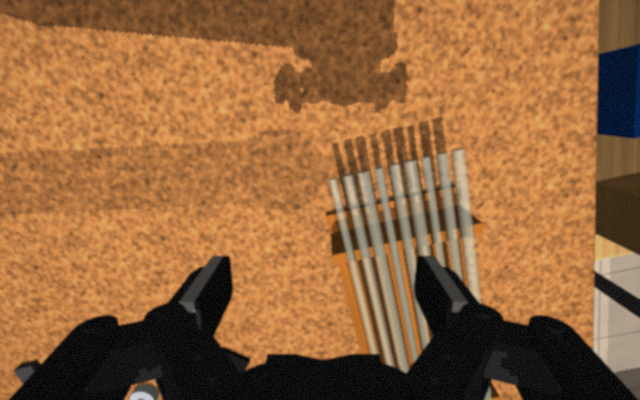

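```bash
cat > h.py <<'E'
import numpy as np, cv2
from scipy.spatial.transform import Rotation as R
from bench import bot, capture
def snap(n,f=None):
    o=bot.get_obs(); c=capture(n); c['obs']=o
    if n=='wrist':
        T=np.eye(4); T[:3,:3]=R.from_rotvec(o['orientation']).as_matrix(); T[:3,3]=o['eef_pos']
        c['W']=T@np.array(c['tool_from_camera'])
    else: c['W']=np.linalg.inv(c['extrinsics'])
    if f: cv2.imwrite(f,c['color'][:,:,::-1])
    return c
def rays(c,uv):
    p=cv2.undistortPoints(np.array(uv,float).reshape(-1,1,2),c['K'],np.array(c['dist_coeffs'])).reshape(-1,2)
    d=np.c_[p,np.ones(len(p))]@c['W'][:3,:3].T
    return c['W'][:3,3],d
def plane(c,uv,z):
    o,d=rays(c,uv); z=np.broadcast_to(z,len(d))
    return o+d*((z-o[2])/d[:,2])[:,None]
def proj(c,X):
    M=np.linalg.inv(c['W']); 
    return cv2.projectPoints(np.array(X,float).reshape(-1,3),cv2.Rodrigues(M[:3,:3])[0],M[:3,3],c['K'],np.array(c['dist_coeffs']))[0].reshape(-1,2)
def crop(img,u0,v0,u1,v1,s,f):
    cv2.imwrite(f,cv2.resize(img[v0:v1,u0:u1,::-1],None,fx=s,fy=s,interpolation=cv2.INTER_CUBIC))
E
python3 - <<'E'
from h import *
c=snap('top')
crop(c['color'],170,110,370,300,4,'pics/t1.png')
crop(c['color'],370,140,480,280,4,'pics/t2.png')
E
```

```text
(no output)
```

View pics/t1.png

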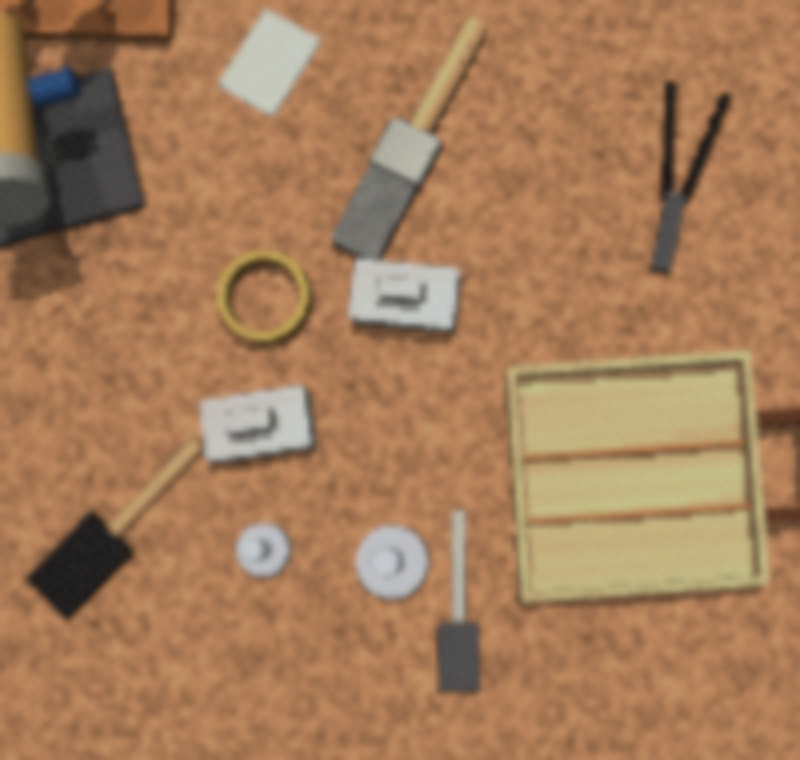

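View pics/t2.png

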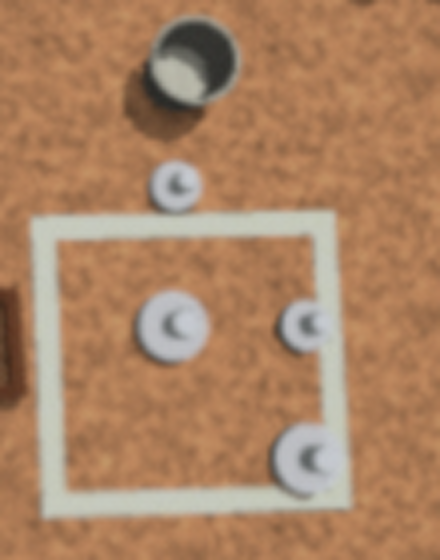

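```bash
cat >> h.py <<'E'
def glassmask(img):
    i=img.astype(int); r,g,b=i[...,0],i[...,1],i[...,2]
    return ((b>=r-4)&(r>125)).astype(np.uint8)*255
def glass(c,z=0.012,amin=80,amax=3000,u0=0,v0=0,u1=640,v1=400):
    m=glassmask(c['color']); mm=np.zeros_like(m); mm[v0:v1,u0:u1]=m[v0:v1,u0:u1]
    mm=cv2.morphologyEx(mm,cv2.MORPH_CLOSE,np.ones((5,5)))
    cs,_=cv2.findContours(mm,cv2.RETR_EXTERNAL,cv2.CHAIN_APPROX_NONE)
    out=[]
    for k in cs:
        a=cv2.contourArea(k)
        if amin<a<amax: 
            P=plane(c,k.reshape(-1,2),z)[:,:2]
            r=cv2.minAreaRect((P*1e4).astype(np.float32))
            out.append((k.reshape(-1,2).mean(0).round(),np.array(r[0])/1e4,np.array(r[1])/10,r[2]))
    return out
E
python3 - <<'E'
from h import *
c=snap('top')
for g in glass(c,u0=180,v0=150,u1=470,v1=280): print(*g)
# tape outline
i=c['color'].astype(int); m=((i[...,0]>185)&(i[...,2]>165)&(i[...,0]>=i[...,2])).astype(np.uint8)*255
m[:,:375]=0;m[:,465:]=0;m[:185]=0;m[280:]=0
n,l,s,_=cv2.connectedComponentsWithStats(m); k=1+s[1:,4].argmax()
ys,xs=np.where(l==k); P=plane(c,np.c_[xs,ys],0)[:,:2]; r=cv2.minAreaRect((P*1e4).astype(np.float32))
print('outline',s[k],np.array(r[0])/1e4,np.array(r[1])/10,r[2],cv2.boxPoints(r)/1e4)
# box corners in crop t1: px
uv=[(170+508/4,110+368/4),(170+748/4,110+353/4),(170+768/4,110+583/4),(170+522/4,110+603/4)]
B=plane(c,uv,0.030); print('box',B,B.mean(0)); print(np.linalg.norm(B-np.roll(B,-1,0),axis=1))
for a,b in((0,1),(3,2),(3,0),(2,1)): d=B[b]-B[a]; print(np.degrees(np.arctan2(d[1],d[0])))
E
```

```text
[447. 254.] [ 0.42476304 -0.33452644] [46.42205505 48.00588684] 1.0432614088058472
[268. 250.] [0.42647417 0.18819498] [46.02961121 43.39436035] 2.1856298446655273
[236. 247.] [0.43238169 0.28124746] [28.79350586 32.12688293] 1.7281864881515503
[447. 221.] [ 0.52418691 -0.3353252 ] [29.5235199  36.47342529] 1.3673092126846313
[412. 221.] [ 0.52017827 -0.23250352] [44.05574036 44.85851135] 1.3955495357513428
[241. 216.] [0.52043301 0.27000864] [32.53244324 40.50588684] 25.019729614257812
[413. 186.] [ 0.62410967 -0.23427163] [29.98816833 33.24815674] 89.63046264648438
[273. 185.] [0.61819229 0.18426068] [38.77969971 67.60932617] 1.5780009031295776
outline [ 378  193   79   76 1278] [ 0.49640903 -0.25002351] [218.590625   226.95158691] 2.7563107013702393 [[ 0.38178334 -0.14193481]
 [ 0.39269704 -0.36862382]
 [ 0.6110347  -0.35811222]
 [ 0.600121   -0.13142319]]
box [[ 0.56624425  0.10663893  0.03      ]
 [ 0.58193573 -0.06623483  0.03      ]
 [ 0.41750799 -0.08301268  0.03      ]
 [ 0.39901004  0.09125448  0.03      ]] [0.4911745  0.01216148 0.03      ]
[0.17358445 0.16528151 0.17524617 0.16794035]
-84.8135635348165
-83.94090858146775
5.256041891444328
5.8261721978163745
```

Call:
{"op": "arm_command", "data": {
  "plan": [
    [[0.56,-0.92,0,-0.74],[0.56,-0.92,0,-0.74],[0.56,-0.92,0,-0.74],[0.56,-0.92,0,-0.74],[0.56,-0.92,0,-0.74],[0.56,-0.92,0,-0.74],[0.56,-0.92,0,-0.74],[0.56,-0.92,0,-0.74],[0.56,-0.92,0,-0.74],[0.56,-0.92,0,-0.74],[0.56,-0.92,0,-0.74],[0.56,-0.92,0,-0.74],[0,0,0,0],[0,0,0,0],[0,0,0,0]]
  ],
  "jaw": 60
}}

```text
time_s: 1.75
eef_pos: [0.4212, 0.1913, 0.2312]
orientation: [-3.138, -0.15, 0.001]
contact_force: [0.0, 0.1, -0.3]
gripper_width: 0.704
```

```bash
python3 - <<'E'
from h import *
c=snap('wrist','pics/w1.png'); o=c['obs']
print(o['eef_pos'],o['orientation'],np.degrees(o['joints']),o['gripper_width'])
for g in glass(c,amin=300,amax=30000): print(*g)
E
```

```text
[0.42121378 0.19128569 0.23119373] [-3.13752908e+00 -1.49910018e-01  6.80962763e-04] [-57.05412278   0.4689987   27.96928158 117.49838601  -0.28950105
  62.09764219 -23.47913433] 0.7044104417946934
[327. 171.] [0.42628682 0.18825476] [49.46830444 49.11417847] 5.489697456359863
[341.  87.] [0.43229883 0.28188923] [34.82240295 34.77370605] 5.471384525299072
[423.  91.] [0.52403682 0.28769011] [31.22556458 74.6196167 ] 10.330191612243652
```

View pics/w1.png

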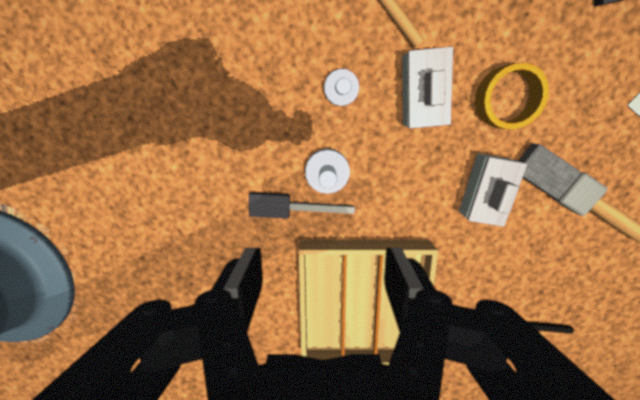

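Call:
{"op": "arm_command", "data": {
  "plan": [
    [[0.13,-0.07,-0.6,0],[0,0,-0.95,0],[0,0,-0.95,0],[0,0,-0.95,0],[0,0,-0.8,0],[0,0,-0.55,0],[0,0,-0.3,0],[0,0,0,0],[0,0,0,0],[0,0,0,0]]
  ]
}}

```text
time_s: 2.8
eef_pos: [0.4283, 0.1883, 0.0286]
orientation: [-3.136, -0.147, -0.004]
contact_force: [-0.2, 0.2, 0.7]
gripper_width: 0.705
```

Call:
{"op": "arm_command", "data": {
  "plan": [
    [[0,0,0,0],[0,0,0,0],[0,0,0,0],[0,0,0,0],[0,0,0,0],[0,0,0,0],[0,0,0,0]]
  ],
  "jaw": 5
}}

```text
time_s: 3.5
eef_pos: [0.4277, 0.1877, 0.0281]
orientation: [-3.137, -0.146, -0.001]
contact_force: [-1.0, -0.4, 5.4]
gripper_width: 0.209
```

```bash
python3 - <<'E'
from h import *
c=snap('wrist','pics/w2.png'); o=c['obs']
c=snap('side'); crop(c['color'],180,110,360,260,4,'pics/s2.png')
E
```

```text
(no output)
```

View pics/w2.png

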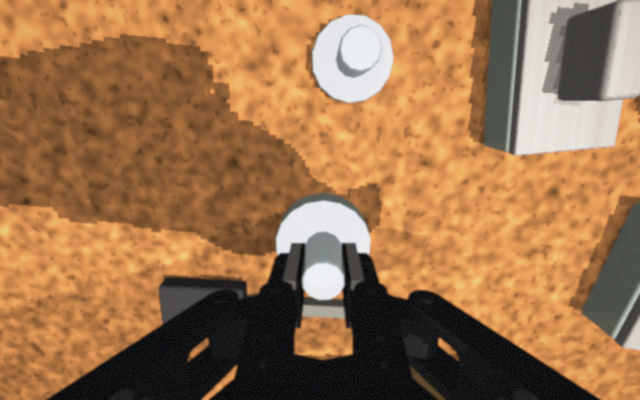

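View pics/s2.png

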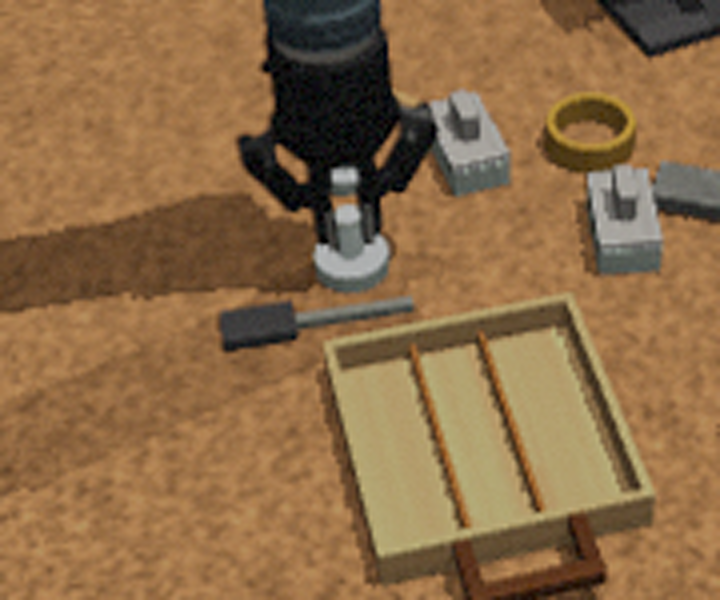

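Call:
{"op": "arm_command", "data": {
  "plan": [
    [[0,0,0.5,0],[0,0,0.9,0],[0.1,-0.2,0.9,0],[0.4,-0.78,0.9,0],[0.45,-0.85,0,0],[0.45,-0.85,0,0],[0.45,-0.85,0,0],[0.45,-0.85,0,0],[0.4,-0.75,0,0],[0.25,-0.49,0,0],[0,0,0,0],[0,0,0,0]]
  ]
}}

```text
time_s: 4.8
eef_pos: [0.5444, -0.0376, 0.1546]
orientation: [-3.138, -0.144, 0.002]
contact_force: [-0.4, 0.9, -1.2]
gripper_width: 0.21
```

```bash
python3 - <<'E'
from h import *
c=snap('wrist','pics/w3.png'); o=c['obs']
print(o['eef_pos'],o['orientation'],o['gripper_width'])
E
```

```text
[ 0.54437418 -0.03755224  0.15456992] [-3.13798788e+00 -1.43961908e-01  2.15597705e-03] 0.20985064912490373
```

View pics/w3.png

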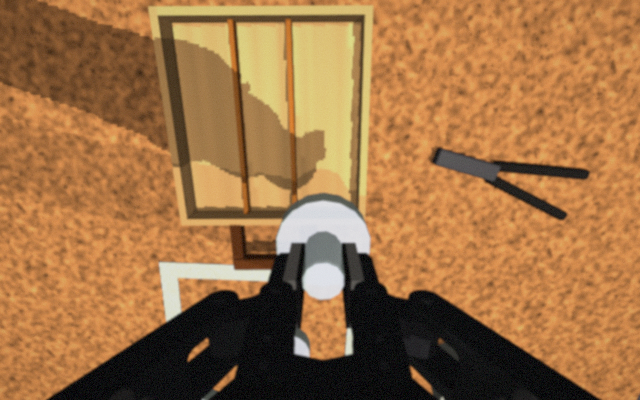

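```bash
cat >> h.py <<'E'
def boxpose(c,verbose=True,vmax=400,umin=0,umax=640):
    """box pose from yellow outer rim in wrist view (top edges z=.03) using hull minAreaRect"""
    i=c['color'].astype(float); r,g,b=i[...,0],i[...,1],i[...,2]
    m=((g>0.8*r)&(g-b>18)&(r>70)).astype(np.uint8)*255
    m[vmax:]=0; m[:,:umin]=0; m[:,umax:]=0
    m=cv2.morphologyEx(m,cv2.MORPH_OPEN,np.ones((3,3)))
    n,l,s,_=cv2.connectedComponentsWithStats(m); k=1+s[1:,4].argmax()
    ys,xs=np.where(l==k); P=plane(c,np.c_[xs,ys],0.030)[:,:2]
    rc=cv2.minAreaRect((P*1e4).astype(np.float32))
    return m,np.array(rc[0])/1e4,np.array(rc[1])/10,rc[2],cv2.boxPoints(rc)/1e4
def toworld(bp,yaw,l):
    a=np.radians(yaw); return np.array(bp)+np.array([np.cos(a)*l[0]-np.sin(a)*l[1],np.sin(a)*l[0]+np.cos(a)*l[1]])
def tool(o):
    Rm=R.from_rotvec(o['orientation']).as_matrix(); return o['eef_pos'].round(4),np.degrees(np.arctan2(Rm[1,0],Rm[0,0])).round(2)
E
python3 - <<'E'
from h import *
c=snap('wrist')
print(tool(c['obs']))
m,*r=boxpose(c); print(r); cv2.imwrite('pics/m3.png',m)
# rim outer edges by rows / columns of the mask
# dividers
i=c['color'].astype(float); 
for nm,(ua,ub) in {'left':(225,255),'right':(280,300)}.items():
    pts=[]
    for v in range(30,195,3):
        row=i[v,ua:ub]; sc=row[:,1]/row[:,0]; 
        w=np.clip(0.78-sc,0,None); 
        if w.sum()>0.1: pts.append((ua+(w*np.arange(ub-ua)).sum()/w.sum(),v))
    P=plane(c,pts,0.018)[:,:2]; f=cv2.fitLine(P.astype(np.float32),cv2.DIST_HUBER,0,.01,.01).ravel()
    print(nm,len(pts),f,np.degrees(np.arctan2(f[1],f[0])))
E
```

```text
(array([ 0.5442, -0.0364,  0.1545]), np.float64(5.37))
[array([0.53944082, 0.02419198]), array([ 48.46901245, 140.06925049]), 5.71662712097168, array([[ 0.50835085,  0.09146434],
       [ 0.52230287, -0.0479083 ],
       [ 0.57053083, -0.04308038],
       [ 0.55657876,  0.09629226]], dtype=float32)]
left 55 [ 0.08483092 -0.99639535  0.4653128   0.0268059 ] -85.13369
right 55 [ 0.08701508 -0.996207    0.5105673   0.02688767] -85.00809
```

View pics/m3.png

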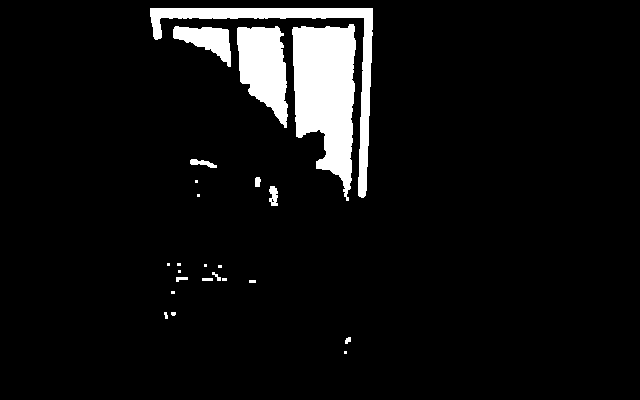

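```bash
python3 - <<'E'
from h import *
c=snap('wrist')
g=cv2.GaussianBlur(c['color'],(3,3),0).astype(float)
s=g[...,1]/(g[...,0]+1)   # bench .65, wood .9
def edge(vals,thr=0.76,rev=False):
    idx=range(len(vals)-1)
    for k in (idx if not rev else reversed(idx)):
        a,b=vals[k],vals[k+1]
        if (a-thr)*(b-thr)<0: return k+(thr-a)/(b-a)
def line(pts,z):
    P=plane(c,pts,z)[:,:2]; f=cv2.fitLine(P.astype(np.float32),cv2.DIST_HUBER,0,.01,.01).ravel(); return f
# right outer
R_=[(350+edge(s[v,350:400],rev=True),v) for v in range(20,180,4)]
L_=[(135+edge(s[v,135:200]),v) for v in range(20,30,4)]+[(140+edge(s[v,140:200]),v) for v in range(100,210,4)]
T_=[(u,edge(s[0:30,u])) for u in range(160,365,5)]
Bt=[(u,200+edge(s[200:235,u],rev=True)) for u in list(range(190,230,4))]
for n,p in (('R',R_),('L',L_),('T',T_),('B',Bt)):
    f=line(p,.030); print(n,p[0],p[-1],f,np.degrees(np.arctan2(f[1],f[0])))
E
```

```text
Traceback (most recent call last):
TypeError: unsupported operand type(s) for +: 'int' and 'NoneType'
```

```bash
cat >> h.py <<'E'
def edge(vals,thr=0.76,rev=False):
    idx=range(len(vals)-1)
    for k in (idx if not rev else reversed(idx)):
        a,b=vals[k],vals[k+1]
        if (a-thr)*(b-thr)<0: return k+(thr-a)/(b-a)
    return np.nan
def line(c,pts,z):
    pts=np.array(pts,float); pts=pts[~np.isnan(pts).any(1)]
    P=plane(c,pts,z)[:,:2]; f=cv2.fitLine(P.astype(np.float32),cv2.DIST_HUBER,0,.001,.001).ravel()
    res=np.abs((P-f[2:])@np.array([-f[1],f[0]])); return f,np.degrees(np.arctan2(f[1],f[0])),len(pts),np.median(res)
E
python3 - <<'E'
from h import *
c=snap('wrist')
g=cv2.GaussianBlur(c['color'],(3,3),0).astype(float)
s=g[...,1]/(g[...,0]+1)
R_=[(350+edge(s[v,350:400],rev=True),v) for v in range(20,180,4)]
L_=[(135+edge(s[v,135:200]),v) for v in list(range(20,30,2))+list(range(120,210,4))]
T_=[(u,edge(s[0:30,u])) for u in range(160,365,5)]
B_=[(u,200+edge(s[200:235,u],rev=True)) for u in list(range(190,230,4))]
for n,p in (('R',R_),('L',L_),('T',T_),('B',B_)): print(n,p[0],p[-1],line(c,p,.030))
E
```

```text
R (np.float64(373.25407439076525), 20) (np.float64(366.8348748317631), 176) (array([ 0.09891481, -0.9950959 ,  0.57456183,  0.048242  ], dtype=float32), np.float32(-84.32331), 40, np.float64(5.832980971531223e-05))
L (np.float64(150.39489523809524), 20) (np.float64(179.25851703406812), 208) (array([ 0.10389045, -0.99458873,  0.41463813, -0.01387571], dtype=float32), np.float32(-84.03675), 26, np.float64(0.002826282872109606))
T (160, np.float64(8.15)) (360, np.float64(8.505675769097822)) (array([0.9955429 , 0.0943101 , 0.4775394 , 0.10015481], dtype=float32), np.float32(5.411613), 41, np.float64(3.11809078253106e-05))
B (190, np.float64(226.0583666061706)) (226, np.float64(226.05280265339968)) (array([ 0.99527293,  0.09711708,  0.44261017, -0.07982773], dtype=float32), np.float32(5.573183), 10, np.float64(8.916439742236788e-05))
```

Call:
{"op": "arm_command", "data": {
  "plan": [
    [[0.09,0.02,-0.4,0],[0,0,-0.8,0],[0,0,-0.8,0],[0,0,-0.6,0],[0,0,-0.2,0],[0,0,0,0],[0,0,0,0]]
  ]
}}

```text
time_s: 5.7
eef_pos: [0.5496, -0.0362, 0.0441]
orientation: [-3.138, -0.147, -0.003]
contact_force: [0.1, -0.2, -0.2]
gripper_width: 0.209
```

```bash
python3 - <<'E'
from h import *
c=snap('wrist','pics/w4.png'); print(tool(c['obs']),c['obs']['gripper_width'])
E
```

```text
(array([ 0.5496, -0.0362,  0.0441]), np.float64(5.37)) 0.2088931757895916
```

View pics/w4.png

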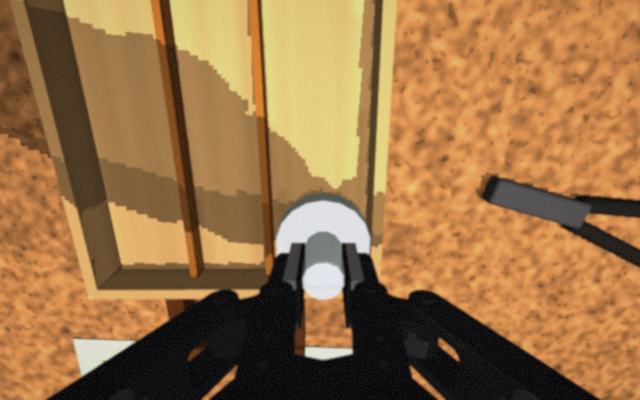

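```bash
cat >> h.py <<'E'
BOX=(0.4934,0.0133); BY=5.5
def overlay(c,f,box=None,yaw=None):
    box=BOX if box is None else box; yaw=BY if yaw is None else yaw
    im=c['color'][:,:,::-1].copy()
    def seg(a,b,z,col):
        P=[list(toworld(box,yaw,p))+[z] for p in np.linspace(a,b,12)]
        q=proj(c,P)
        M=np.linalg.inv(c['W']); zc=(M[:3,:3]@np.array(P).T)[2]+M[2,3]
        for k in range(11):
            if zc[k]>.03 and zc[k+1]>.03: cv2.line(im,tuple(int(v) for v in q[k]),tuple(int(v) for v in q[k+1]),col,1)
    for x in(.017,.021,-.025,-.029): seg((x,-.082),(x,.082),.018,(255,0,0))
    for x in(-.084,-.078,.078,.084): seg((x,-.082),(x,.082),.030,(0,0,255))
    for y in(-.088,-.082,.082,.088): seg((-.078,y),(.078,y),.030,(0,0,255))
    cv2.imwrite(f,im)
E
python3 - <<'E'
from h import *
c=snap('wrist'); overlay(c,'pics/o4.png')
E
```

```text
(no output)
```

View pics/o4.png

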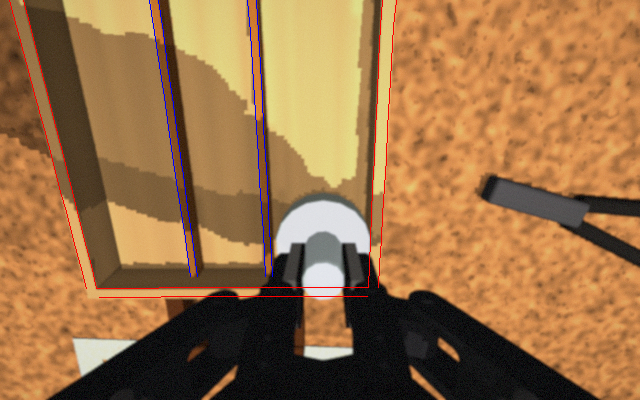

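Call:
{"op": "arm_command", "data": {
  "plan": [
    [[-0.03,0,-0.12,0],[0,0,-0.12,0],[0,0,0,0],[0,0,0,0],[0,0,0,0]]
  ]
}}

```text
time_s: 6.3
eef_pos: [0.5484, -0.0365, 0.0342]
orientation: [-3.138, -0.146, -0.003]
contact_force: [-1.1, 0.1, 5.1]
gripper_width: 0.208
```

```bash
sed -i 's/^BOX=.*/BOX=(0.4942,0.0133); BY=5.0/' h.py; python3 - <<'E'
from h import *
c=snap('wrist'); print(tool(c['obs']),c['obs']['gripper_width'],c['obs']['contact_force']); overlay(c,'pics/o5.png')
E
```

```text
(array([ 0.5484, -0.0365,  0.0342]), np.float64(5.34)) 0.2081759723720729 [-1.07380143  0.10394902  5.1293191 ]
```

View pics/o5.png

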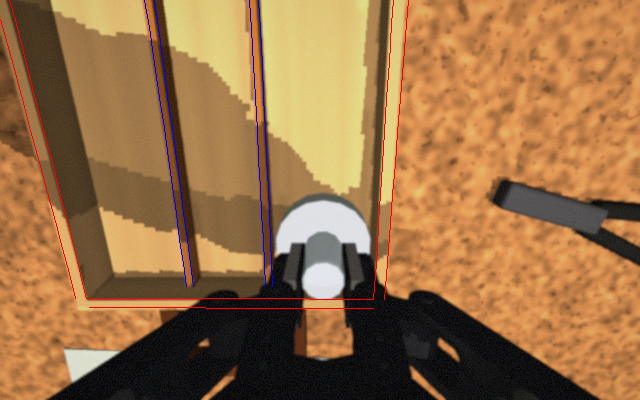

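Call:
{"op": "arm_command", "data": {
  "plan": [
    [[0,0,0,0],[0,0,0,0],[0,0,0,0]]
  ],
  "jaw": 30
}}

```text
time_s: 6.65
eef_pos: [0.5467, -0.0366, 0.0329]
orientation: [3.138, 0.146, -0.002]
contact_force: [-0.3, -0.0, -0.0]
gripper_width: 0.355
```

Call:
{"op": "arm_command", "data": {
  "plan": [
    [[0,0,0.5,0],[0,0,0.9,0],[0,0,0.9,0],[-0.1,-0.7,0.9,0],[-0.12,-0.8,0,0],[-0.12,-0.8,0,0],[-0.12,-0.8,0,0],[-0.12,-0.8,0,0],[-0.12,-0.7,0,0],[0,0,0,0],[0,0,0,0]]
  ]
}}

```text
time_s: 7.75
eef_pos: [0.5187, -0.2212, 0.1611]
orientation: [-3.138, -0.142, 0.001]
contact_force: [0.7, 0.7, 0.3]
gripper_width: 0.354
```

```bash
python3 - <<'E'
from h import *
c=snap('wrist','pics/w6.png'); print(tool(c['obs']),c['obs']['gripper_width'])
for g in glass(c,amin=300,amax=60000): print(*g)
E
```

```text
(array([ 0.5187, -0.2212,  0.1611]), np.float64(5.2)) 0.35412083468512634
[319. 288.] [ 0.52481831 -0.33997361] [35.37333374 49.43316956] 5.2559027671813965
[225. 279.] [ 0.42488516 -0.33354746] [49.93087463 49.05908813] 58.35686492919922
[431. 209.] [ 0.62768022 -0.23590107] [36.16229858 41.39412842] 85.9964370727539
[324. 194.] [ 0.52088813 -0.23312251] [50.45313721 49.64681091] 5.239250659942627
```

View pics/w6.png

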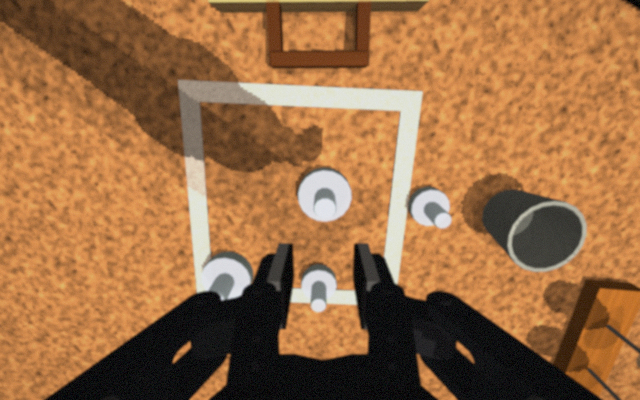

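Call:
{"op": "arm_command", "data": {
  "plan": [
    [[0.03,-0.3,-0.3,0],[0,0,-0.8,0],[0,0,-0.9,0],[0,0,-0.8,0],[0,0,-0.5,0],[0,0,0,0],[0,0,0,0]]
  ],
  "jaw": 50
}}

```text
time_s: 8.5
eef_pos: [0.5211, -0.2311, 0.0294]
orientation: [-3.137, -0.15, 0.001]
contact_force: [-0.1, -0.4, -0.2]
gripper_width: 0.587
```

Call:
{"op": "arm_command", "data": {
  "plan": [
    [[0,0,0,0],[0,0,0,0],[0,0,0,0],[0,0,0,0],[0,0,0,0],[0,0,0,0]]
  ],
  "jaw": 5
}}

```text
time_s: 9.1
eef_pos: [0.5222, -0.2328, 0.0313]
orientation: [3.138, 0.146, 0.005]
contact_force: [-0.5, 1.3, 5.3]
gripper_width: 0.207
```

Call:
{"op": "arm_command", "data": {
  "plan": [
    [[0,0,0.5,0],[0,0,0.9,0],[0,0.3,0.7,0],[0.1,0.8,0,0],[0.1,0.9,0,0],[0.1,0.9,0,0],[0.1,0.9,0,0],[0.1,0.9,0,0],[0.03,0.9,0,0],[0,0.66,0,0],[0,0,-0.6,0],[0,0,-0.6,0],[0,0,0,0],[0,0,0,0]]
  ]
}}

```text
time_s: 10.5
eef_pos: [0.5413, 0.0174, 0.0655]
orientation: [3.138, 0.145, -0.002]
contact_force: [-0.6, -0.3, -0.3]
gripper_width: 0.211
```

```bash
 python3 - <<'E'
from h import *
c=snap('wrist'); print(tool(c['obs']),c['obs']['gripper_width'],c['obs']['contact_force']); overlay(c,'pics/o7.png')
E
```

```text
(array([0.5413, 0.0174, 0.0655]), np.float64(5.3)) 0.211077628097832 [-0.5816397  -0.27780713 -0.31975323]
```

View pics/o7.png

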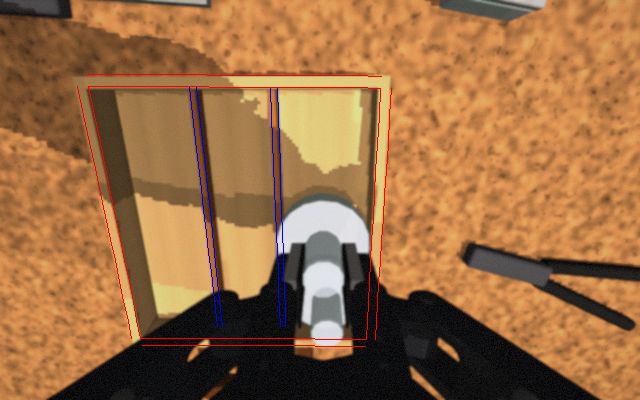

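```bash
 python3 - <<'E'
from h import *
c=snap('wrist')
crop(c['color'],180,70,410,260,3.4,'pics/c7.png')
g=cv2.GaussianBlur(c['color'],(3,3),0).astype(float)
s=g[...,1]/(g[...,0]+1)
R_=[(365+edge(s[v,365:410],rev=True),v) for v in range(85,200,4)]
T_=[(u,60+edge(s[60:90,u])) for u in range(230,380,5)]
r1,r2=line(c,R_,.030),line(c,T_,.030)
print(r1,r2,R_[0],R_[-1])
for y in (5.0,5.5):
    a=np.radians(y);n=np.array([np.cos(a),np.sin(a)]);t=np.array([-n[1],n[0]])
    print(y,'box n:',r1[0][2:]@n-.084,' model',np.array(BOX)@n,'t',r2[0][2:]@t-.088,np.array(BOX)@t)
E
```

```text
(array([ 0.09676688, -0.9953071 ,  0.572364  ,  0.07201954], dtype=float32), np.float32(-84.446976), 29, np.float64(3.93836068627502e-05)) (array([0.9955312 , 0.09443312, 0.51602334, 0.10398949], dtype=float32), np.float32(5.418693), 30, np.float64(5.019351059436864e-05)) (np.float64(387.338292476754), 85) (np.float64(381.24857142857144), 197)
5.0 box n: 0.49246287142778616  model 0.4934785911754845 t -0.02938061931047907 -0.02982297858127245
5.5 box n: 0.49263168945770924  model 0.49319954974157876 t -0.033947902737814686 -0.03412820145721121
```

View pics/c7.png

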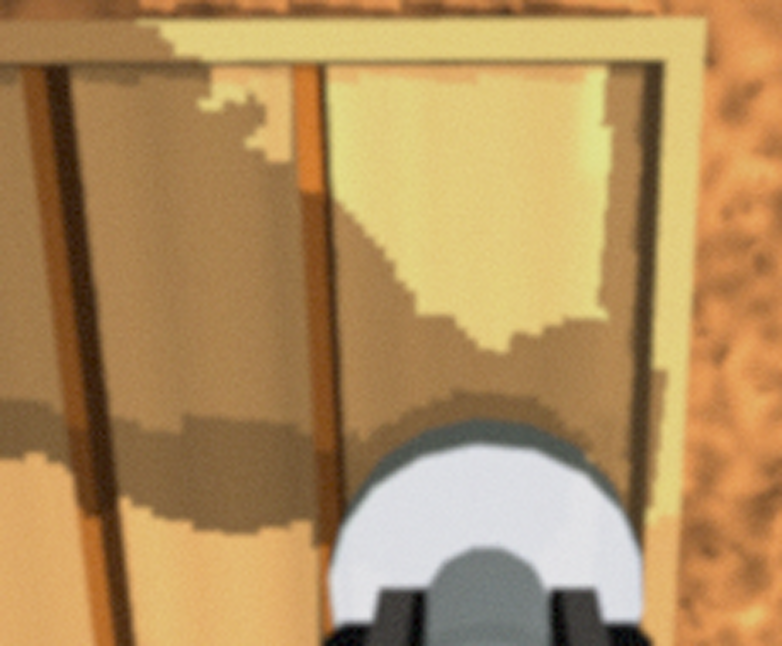

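Call:
{"op": "arm_command", "data": {
  "plan": [
    [[0.04,0.01,-0.3,0],[0,0,-0.25,0],[0,0,-0.1,0],[0,0,0,0],[0,0,0,0]]
  ]
}}

```text
time_s: 11.1
eef_pos: [0.5436, 0.0183, 0.0395]
orientation: [3.138, 0.146, 0.0]
contact_force: [-0.4, -0.1, -0.9]
gripper_width: 0.205
```

```bash
sed -i 's/^BOX=.*/BOX=(0.4936,0.0131); BY=5.4/' h.py; python3 - <<'E'
from h import *
c=snap('wrist'); print(tool(c['obs']),c['obs']['gripper_width'],c['obs']['contact_force']); overlay(c,'pics/o8.png')
E
```

```text
(array([0.5436, 0.0183, 0.0395]), np.float64(5.34)) 0.2049029695479555 [-0.41916999 -0.13492689 -0.88530358]
```

View pics/o8.png

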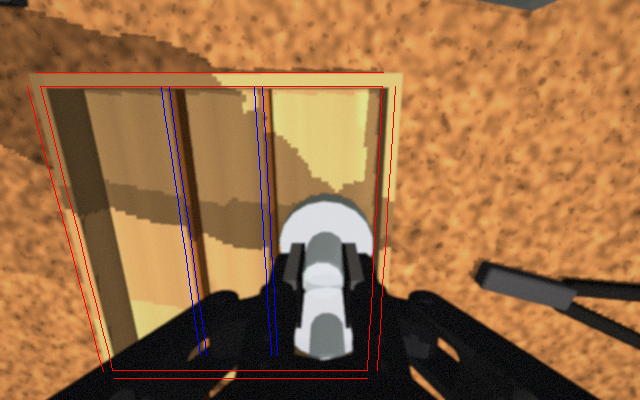

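```bash
cat >> h.py <<'E'
def lines(c,Rr,Tr,y=5.4):
    g=cv2.GaussianBlur(c['color'],(3,3),0).astype(float); s=g[...,1]/(g[...,0]+1)
    u0,u1,va,vb=Rr; R_=[(u0+edge(s[v,u0:u1],rev=True),v) for v in range(va,vb,4)]
    v0,v1,ua,ub=Tr; T_=[(u,v0+edge(s[v0:v1,u])) for u in range(ua,ub,5)]
    r1,r2=line(c,R_,.030),line(c,T_,.030)
    a=np.radians(y);n=np.array([np.cos(a),np.sin(a)]);t=np.array([-n[1],n[0]])
    print(R_[0],R_[-1],T_[0],T_[-1])
    print('R ang',r1[1]+90,r1[2:],'T ang',r2[1],r2[2:],'n',r1[0][2:]@n-.084,'model',np.array(BOX)@n,'t',r2[0][2:]@t-.088,np.array(BOX)@t, 'tcp n,t',c['obs']['eef_pos'][:2]@n,c['obs']['eef_pos'][:2]@t)
E
python3 - <<'E'
from h import *
c=snap('wrist'); print(tool(c['obs']))
lines(c,(370,430,85,190),(60,90,230,390))
print(proj(c,[list(toworld(BOX,BY,(.084,.088)))+[.03],list(toworld(BOX,BY,(.084,0)))+[.03]]))
crop(c['color'],220,60,440,260,3.6,'pics/c8.png')
E
```

```text
(array([0.5437, 0.0183, 0.0396]), np.float64(5.34))
(np.float64(401.61882352941177), 85) (np.float64(394.4505816733068), 189) (230, np.float64(72.0450622406639)) (385, np.float64(72.41629279811099))
R ang 5.5387573 (27, np.float64(3.801250043027906e-05)) T ang 5.4287434 (32, np.float64(5.5020336629950835e-05)) n 0.49542397084419837 model 0.4926422046325528 t -0.03304668450721899 -0.03341000171771832 tcp n,t 0.5430251033908082 -0.03292522810243033
[[396.48654851  72.76090622]
 [385.03592977 249.32611083]]
```

View pics/c8.png

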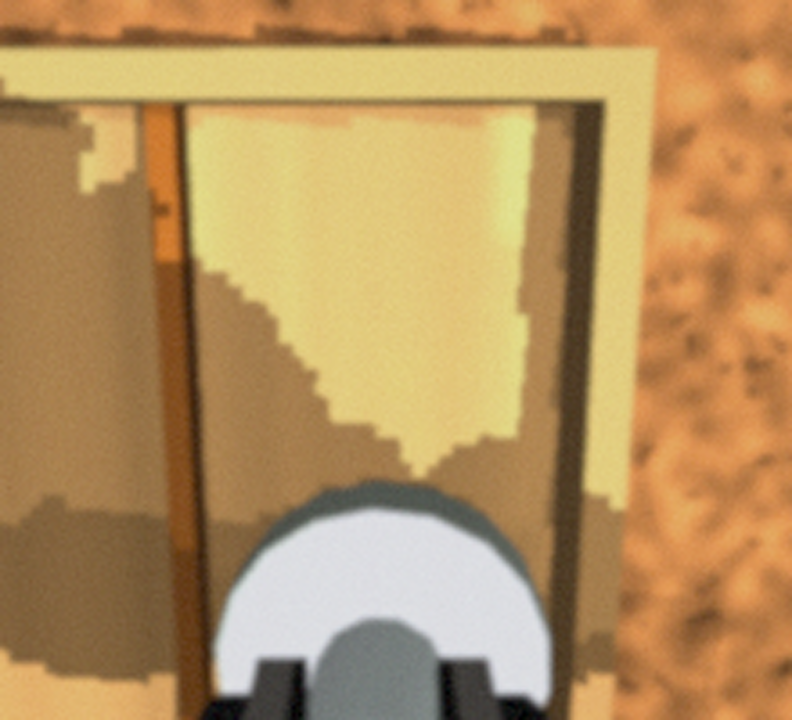

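Call:
{"op": "arm_command", "data": {
  "plan": [
    [[0,0,-0.08,0],[0,0,0,0],[0,0,0,0],[0,0,0,0]]
  ]
}}

```text
time_s: 11.6
eef_pos: [0.5435, 0.0183, 0.0363]
orientation: [-3.138, -0.146, -0.0]
contact_force: [0.3, 0.8, -0.2]
gripper_width: 0.208
```

```bash
python3 - <<'E'
from h import *
c=snap('wrist'); print(tool(c['obs']),c['obs']['gripper_width'],c['obs']['contact_force'])
lines(c,(370,430,85,190),(60,90,230,390))
c=snap('side'); crop(c['color'],240,150,380,290,4.2,'pics/s8.png')
E
```

```text
(array([0.5435, 0.0183, 0.0363]), np.float64(5.34)) 0.20768180487983598 [ 0.26767896  0.82488781 -0.19129612]
(np.float64(403.5737092511013), 85) (np.float64(396.5016650342801), 189) (230, np.float64(71.6352538749332)) (385, np.float64(71.76650035637918))
R ang 5.5824585 (27, np.float64(3.159373231097118e-05)) T ang 5.4731317 (32, np.float64(4.051218930651829e-05)) n 0.4954102943235907 model 0.4926422046325528 t -0.033089203550728766 -0.03341000171771832 tcp n,t 0.5428548452560733 -0.03292216551900024
```

View pics/s8.png

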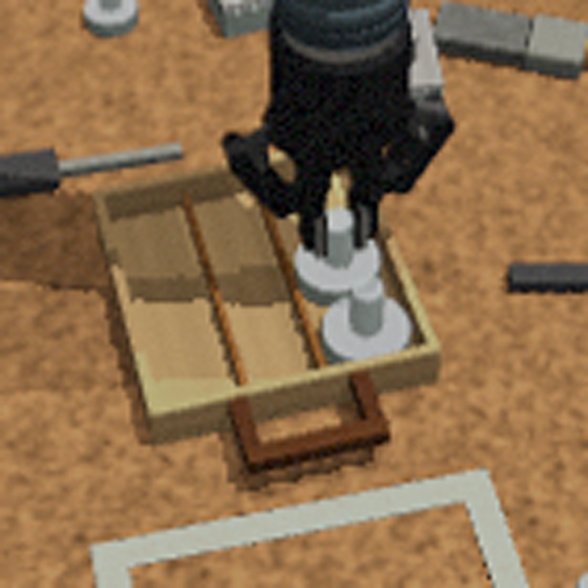

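Call:
{"op": "arm_command", "data": {
  "plan": [
    [[0,0,-0.06,0],[0,0,0,0],[0,0,0,0],[0,0,0,0]]
  ]
}}

```text
time_s: 12.1
eef_pos: [0.5441, 0.0184, 0.0358]
orientation: [-3.137, -0.146, -0.0]
contact_force: [-3.1, 0.1, 12.1]
gripper_width: 0.206
```

Contact reached; release and look.

Call:
{"op": "arm_command", "data": {
  "plan": [
    [[0,0,0,0],[0,0,0,0],[0,0,0.3,0],[0,0,0.9,0],[0,0,0.9,0],[0,0,0.9,0],[0,0,0,0],[0,0,0,0]]
  ],
  "jaw": 30
}}

```text
time_s: 12.9
eef_pos: [0.5441, 0.0184, 0.1552]
orientation: [-3.137, -0.146, -0.004]
contact_force: [-0.5, 0.3, -0.8]
gripper_width: 0.352
```

```bash
python3 - <<'E'
from h import *
c=snap('wrist'); print(tool(c['obs']),c['obs']['gripper_width'],c['obs']['contact_force'])
overlay(c,'pics/o9.png')
c=snap('top'); crop(c['color'],170,150,470,290,2.6,'pics/t9.png')
for g in glass(c,u0=180,v0=150,u1=470,v1=280): print(*g)
E
```

```text
(array([0.5441, 0.0184, 0.1552]), np.float64(5.34)) 0.35152976410886794 [-0.4745964   0.28869787 -0.78905419]
[447. 255.] [ 0.42476211 -0.33449277] [46.42171021 48.07386169] 1.0451773405075073
[236. 247.] [0.43238169 0.28124746] [28.79350586 32.12688293] 1.7281864881515503
[447. 221.] [ 0.52414072 -0.33403032] [29.52190552 39.07319336] 1.4513089656829834
[241. 216.] [0.52241104 0.26919736] [35.35844727 38.38941345] 24.602985382080078
[413. 186.] [ 0.62410977 -0.23429143] [30.00117188 33.22801514] 89.82299041748047
[273. 186.] [0.61819233 0.18426069] [38.77985229 67.60932617] 1.5780009031295776
```

View pics/o9.png

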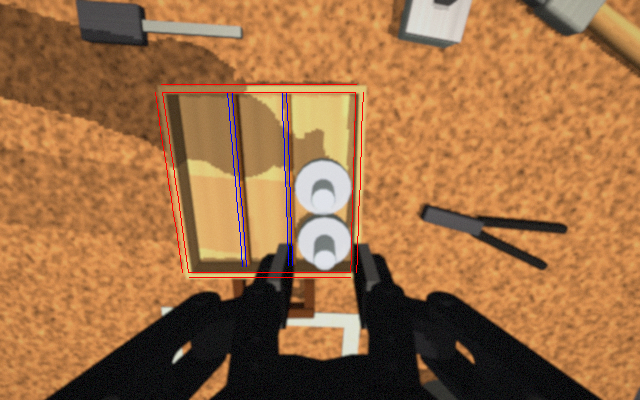

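View pics/t9.png

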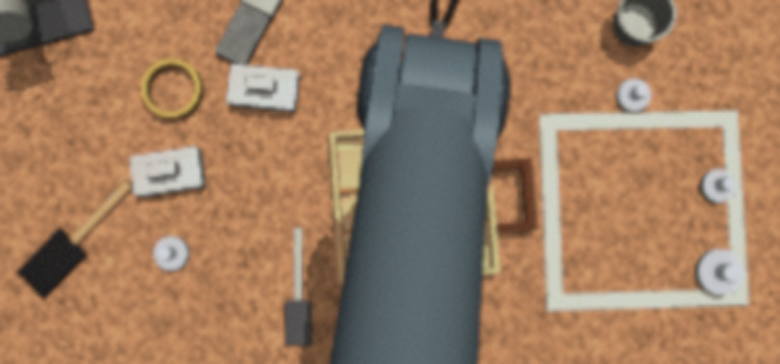

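Call:
{"op": "arm_command", "data": {
  "plan": [
    [[-0.2,-0.6,0,0],[-0.32,-0.92,0,0],[-0.32,-0.92,0,0],[-0.32,-0.92,0,0],[-0.32,-0.92,0,0],[-0.32,-0.92,0,0],[-0.32,-0.92,0,0],[-0.32,-0.92,0,0],[-0.3,-0.92,0,0],[-0.22,-0.7,0,0],[0,0,0,0],[0,0,0,0]]
  ],
  "jaw": 50
}}

```text
time_s: 14.2
eef_pos: [0.4235, -0.3281, 0.1525]
orientation: [-3.137, -0.142, 0.005]
contact_force: [0.0, 0.5, 0.3]
gripper_width: 0.583
```

```bash
sed -i 's/^BOX=.*/BOX=(0.4963,0.0137); BY=5.5/' h.py; python3 - <<'E'
from h import *
c=snap('wrist','pics/w10.png'); print(tool(c['obs']),c['obs']['gripper_width'],c['obs']['contact_force'])
for g in glass(c,amin=300,amax=60000): print(*g)
E
```

```text
(array([ 0.4235, -0.3281,  0.1525]), np.float64(5.2)) 0.5831143451337868 [0.04964191 0.4565462  0.30765461]
[430. 203.] [ 0.5250519  -0.33557793] [36.06818542 43.06371765] 22.400684356689453
[326. 191.] [ 0.42626885 -0.33382764] [49.94846802 50.75925598] 5.291473388671875
[567. 102.] [ 0.62444917 -0.2359    ] [33.81347961 35.62111511] 1.7817351818084717
```

View pics/w10.png

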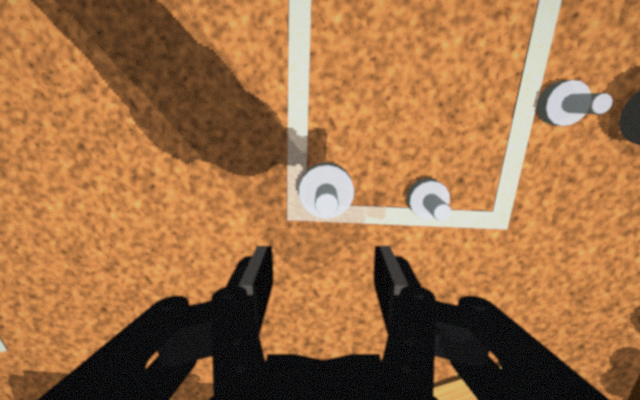

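Call:
{"op": "arm_command", "data": {
  "plan": [
    [[0.05,-0.14,-0.3,0],[0,0,-0.8,0],[0,0,-0.9,0],[0,0,-0.7,0],[0,0,-0.38,0],[0,0,0,0],[0,0,0,0]]
  ]
}}

```text
time_s: 14.95
eef_pos: [0.4276, -0.3338, 0.0309]
orientation: [3.138, 0.147, 0.0]
contact_force: [0.4, -0.4, 1.0]
gripper_width: 0.586
```

Call:
{"op": "arm_command", "data": {
  "plan": [
    [[0,0,0,0],[0,0,0,0],[0,0,0,0],[0,0,0,0],[0,0,0,0],[0,0,0,0]]
  ],
  "jaw": 5
}}

```text
time_s: 15.55
eef_pos: [0.4283, -0.3346, 0.0324]
orientation: [3.137, 0.146, 0.005]
contact_force: [-0.7, 0.5, 6.0]
gripper_width: 0.21
```

Call:
{"op": "arm_command", "data": {
  "plan": [
    [[0,0,0.5,0],[0,0,0.9,0],[0.1,0.5,0.8,0],[0.25,0.9,0,0],[0.25,0.95,0,0],[0.25,0.95,0,0],[0.25,0.95,0,0],[0.25,0.95,0,0],[0.25,0.95,0,0],[0.25,0.95,0,0],[0.25,0.95,0,0],[0.25,0.95,0,0],[0.25,0.8,0,0],[0.2,0.37,0,0],[0,0,-0.6,0],[0,0,-0.6,0],[0,0,0,0],[0,0,0,0]]
  ]
}}

```text
time_s: 17.35
eef_pos: [0.5387, 0.0715, 0.0707]
orientation: [3.137, 0.143, -0.002]
contact_force: [-0.3, 0.4, -1.2]
gripper_width: 0.208
```

```bash
python3 - <<'E'
from h import *
c=snap('wrist'); print(tool(c['obs']),c['obs']['gripper_width'],c['obs']['contact_force'])
overlay(c,'pics/o11.png')
E
```

```text
(array([0.5387, 0.0715, 0.0707]), np.float64(5.22)) 0.20845698198748888 [-0.26024976  0.3679563  -1.23878896]
```

View pics/o11.png

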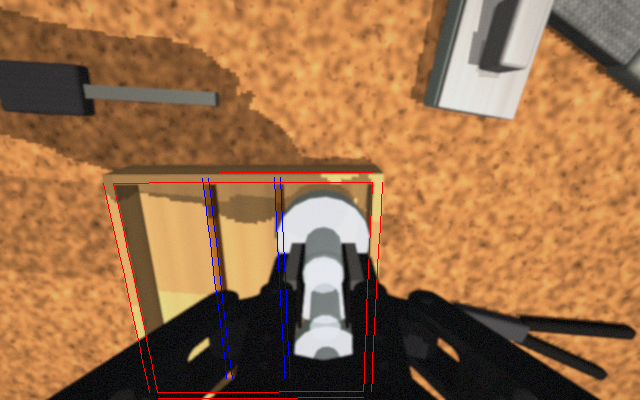

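Call:
{"op": "arm_command", "data": {
  "plan": [
    [[0.03,0.02,-0.3,0],[0,0,-0.3,0],[0,0,0,0],[0,0,0,0]]
  ]
}}

```text
time_s: 17.8
eef_pos: [0.5401, 0.0729, 0.0465]
orientation: [3.137, 0.145, -0.001]
contact_force: [0.2, -2.4, -1.6]
gripper_width: 0.207
```

```bash
python3 - <<'E'
from h import *
c=snap('wrist'); print(tool(c['obs']),c['obs']['gripper_width'],c['obs']['contact_force'])
overlay(c,'pics/o12.png')
E
```

```text
(array([0.5401, 0.0729, 0.0465]), np.float64(5.31)) 0.2072830210860625 [ 0.23243815 -2.43295872 -1.6123145 ]
```

View pics/o12.png

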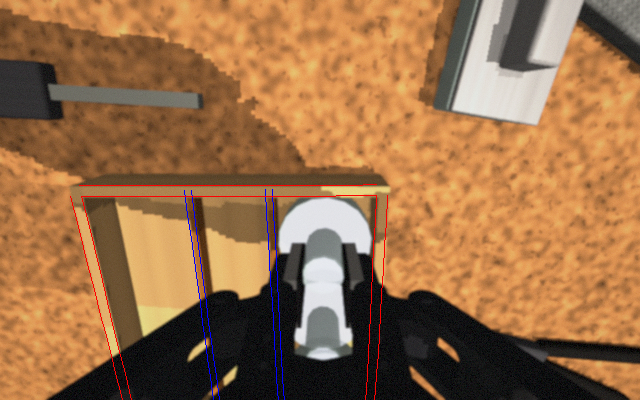

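Call:
{"op": "arm_command", "data": {
  "plan": [
    [[0.01,-0.03,-0.1,0],[0,0,-0.1,0],[0,0,-0.1,0],[0,0,0,0],[0,0,0,0]]
  ]
}}

```text
time_s: 18.35
eef_pos: [0.5427, 0.0731, 0.0373]
orientation: [-3.136, -0.146, -0.004]
contact_force: [-3.8, -1.4, 14.4]
gripper_width: 0.206
```

Call:
{"op": "arm_command", "data": {
  "plan": [
    [[0,0,0,0],[0,0,0,0],[0,0,0.3,0],[0,0,0.9,0],[0,0,0.9,0],[0,0,0.7,0],[0,0,0,0],[0,0,0,0]]
  ],
  "jaw": 30
}}

```text
time_s: 19.15
eef_pos: [0.5409, 0.0732, 0.1475]
orientation: [-3.137, -0.147, -0.002]
contact_force: [-0.3, -1.3, 0.0]
gripper_width: 0.351
```

```bash
python3 - <<'E'
from h import *
c=snap('wrist'); print(tool(c['obs']),c['obs']['gripper_width'],c['obs']['contact_force'])
overlay(c,'pics/o13.png')
c=snap('side'); crop(c['color'],240,150,380,290,4.2,'pics/s13.png')
E
```

```text
(array([0.5409, 0.0732, 0.1475]), np.float64(5.36)) 0.3511247900925571 [-0.25620925 -1.27644614  0.0320546 ]
```

View pics/o13.png

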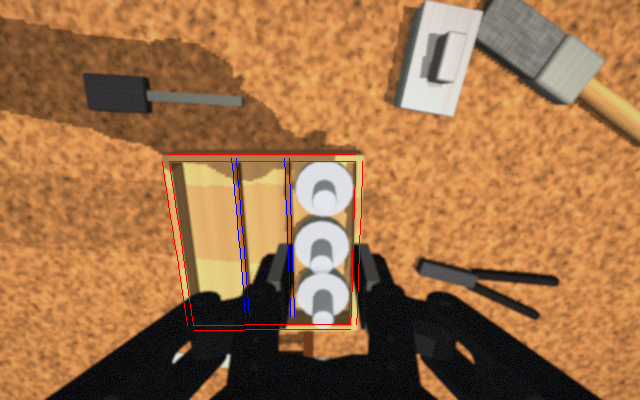

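View pics/s13.png

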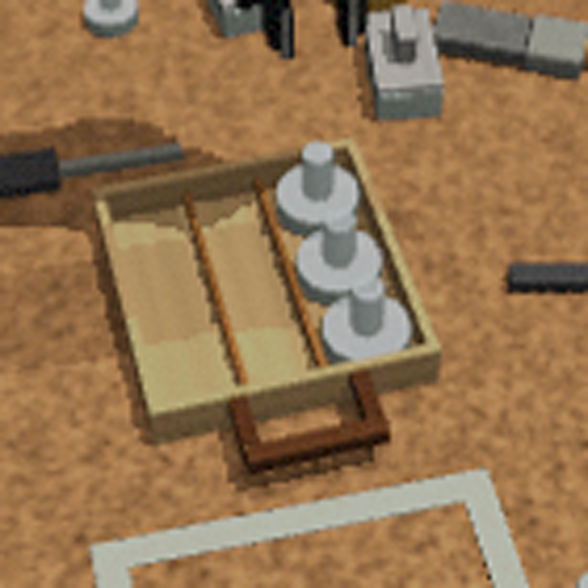

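Call:
{"op": "arm_command", "data": {
  "plan": [
    [[0.25,0.4,0,0],[0.5,0.7,0,0],[0.5,0.7,0,0],[0.45,0.6,0,0],[0.2,0.3,0,0],[0,0,0,0],[0,0,0,0]]
  ],
  "jaw": 45
}}

```text
time_s: 19.95
eef_pos: [0.6158, 0.1796, 0.1457]
orientation: [3.136, 0.145, -0.003]
contact_force: [0.0, -0.2, 0.4]
gripper_width: 0.524
```

```bash
python3 - <<'E'
from h import *
c=snap('wrist','pics/w14.png'); print(tool(c['obs']),c['obs']['gripper_width'],c['obs']['contact_force'])
for g in glass(c,z=0.03,amin=300,amax=60000): print(*g)
E
```

```text
(array([0.6158, 0.1796, 0.1457]), np.float64(5.31)) 0.5244322385161246 [ 0.01107905 -0.16074661  0.36819123]
[224. 280.] [0.5294376  0.08552994] [37.97521057 17.01040344] 54.718292236328125
[98. 40.] [0.4383251  0.27840291] [45.69760742 33.97046814] 15.54281234741211
```

View pics/w14.png

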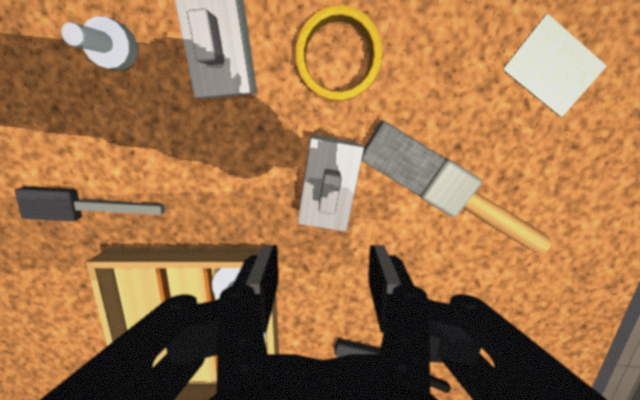

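```bash
python3 - <<'E'
from h import *
c=snap('wrist'); crop(c['color'],285,120,385,245,6,'pics/c14.png')
E
```

```text
(no output)
```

View pics/c14.png

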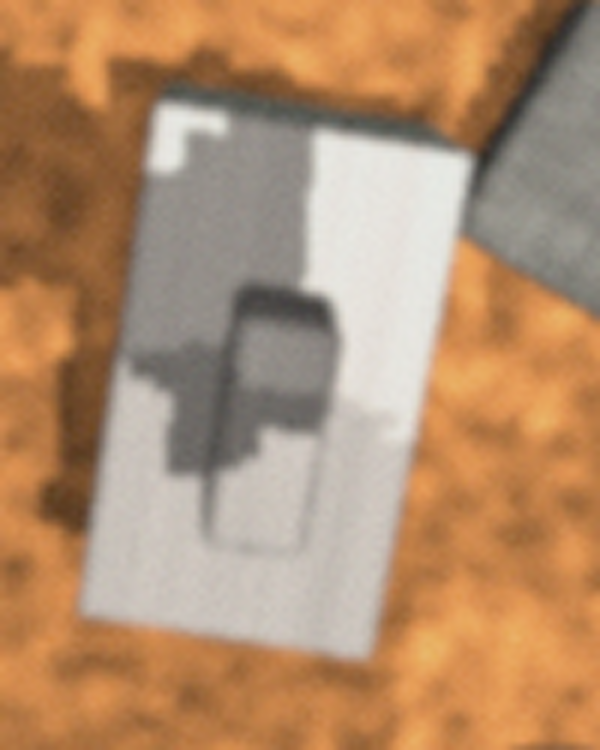

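```bash
cat >> h.py <<'E'
def jar(c,crn,u0,v0,s,z=0.03):
    "corners TL,TR,BR,BL in crop pixels"
    P=plane(c,np.array(crn,float)/s+[u0,v0],z)[:,:2]
    e=lambda a,b:P[b]-P[a]
    ax=(e(3,0)+e(2,1)); w=(e(0,1)+e(3,2))
    print('ctr',P.mean(0),'len',np.linalg.norm(ax)/2,'wid',np.linalg.norm(w)/2,'yaw',np.degrees(np.arctan2(ax[1],ax[0]))-90,np.degrees(np.arctan2(w[1],w[0])))
E
python3 - <<'E'
from h import *
c=snap('wrist'); print(tool(c['obs']))
jar(c,[(155,98),(473,152),(372,660),(82,615)],285,120,6)
jar(c,[(240,320),(333,330),(303,552),(210,545)],285,120,6,z=.054)
E
```

```text
(array([0.6158, 0.1781, 0.1463]), np.float64(5.17))
ctr [0.62119694 0.18490015] len 0.07621125140198712 wid 0.04379632921544254 yaw -3.783636383313336 -4.303963090236484
ctr [0.62099786 0.18507468] len 0.03052690737209668 wid 0.01215704601913083 yaw -1.7703339471543416 -0.19062658941540267
```

Call:
{"op": "arm_command", "data": {
  "plan": [
    [[0.11,0.15,-0.3,-0.58],[0,0,-0.8,-0.58],[0,0,-0.8,0],[0,0,-0.6,0],[0,0,-0.28,0],[0,0,0,0],[0,0,0,0]]
  ]
}}

```text
time_s: 20.8
eef_pos: [0.6218, 0.1861, 0.0367]
orientation: [-3.139, 0.11, -0.002]
contact_force: [0.3, 0.1, -0.6]
gripper_width: 0.524
```

Call:
{"op": "arm_command", "data": {
  "plan": [
    [[0,0,0,0],[0,0,0,0],[0,0,0,0],[0,0,0,0],[0,0,0,0],[0,0,0,0]]
  ],
  "jaw": 0
}}

```text
time_s: 21.4
eef_pos: [0.622, 0.187, 0.0371]
orientation: [-3.139, 0.108, -0.002]
contact_force: [-1.1, 0.2, 6.0]
gripper_width: 0.147
```

Call:
{"op": "arm_command", "data": {
  "plan": [
    [[0,0,0.5,0],[0,0,0.9,0],[-0.1,-0.1,0.8,0],[-0.5,-0.6,0,0.3],[-0.6,-0.75,0,0.3],[-0.65,-0.8,0,0.3],[-0.65,-0.8,0,0.28],[-0.65,-0.8,0,0],[-0.65,-0.8,0,0],[-0.5,-0.6,0,0],[-0.08,-0.13,0,0],[0,0,0,0],[0,0,0,0]]
  ]
}}

```text
time_s: 22.7
eef_pos: [0.4469, -0.0276, 0.1238]
orientation: [-3.137, -0.152, -0.002]
contact_force: [-0.2, -0.3, -2.0]
gripper_width: 0.148
```

```bash
python3 - <<'E'
from h import *
c=snap('wrist'); print(tool(c['obs']),c['obs']['gripper_width'],c['obs']['contact_force'])
overlay(c,'pics/o15.png')
E
```

```text
(array([ 0.4469, -0.0276,  0.1238]), np.float64(5.55)) 0.14777933697266823 [-0.18713487 -0.34281282 -2.04834189]
```

View pics/o15.png

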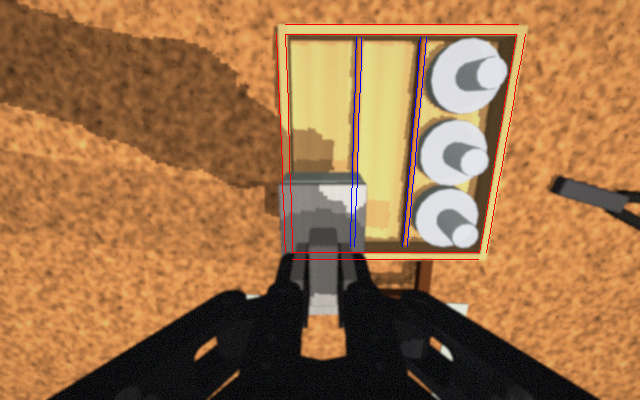

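Call:
{"op": "arm_command", "data": {
  "plan": [
    [[-0.02,0,-0.4,0],[0,0,-0.7,0],[0,0,-0.3,0],[0,0,0,0],[0,0,0,0]]
  ]
}}

```text
time_s: 23.25
eef_pos: [0.4459, -0.0279, 0.0676]
orientation: [3.137, 0.153, 0.0]
contact_force: [0.0, -0.1, -1.3]
gripper_width: 0.145
```

```bash
python3 - <<'E'
from h import *
c=snap('wrist'); print(tool(c['obs']),c['obs']['gripper_width'],c['obs']['contact_force'])
overlay(c,'pics/o16.png')
print(toworld(BOX,BY,(-.0535,-.04)))
E
```

```text
(array([ 0.4459, -0.0279,  0.0676]), np.float64(5.6)) 0.1447509649091706 [ 0.02492305 -0.06418944 -1.30383665]
[ 0.44688013 -0.0312436 ]
```

View pics/o16.png

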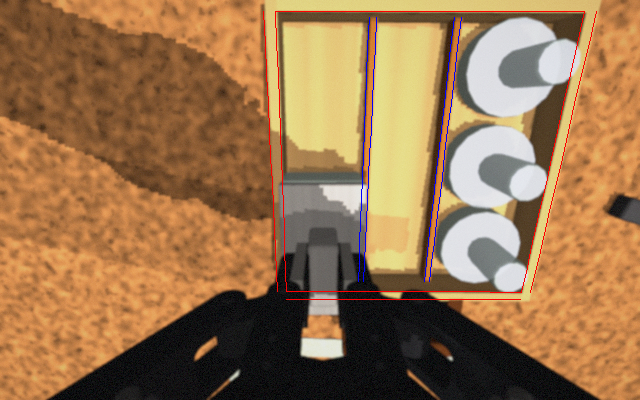

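Call:
{"op": "arm_command", "data": {
  "plan": [
    [[0.02,-0.01,-0.25,0],[0,0,-0.2,0],[0,0,-0.12,0],[0,0,-0.06,0],[0,0,0,0],[0,0,0,0]]
  ]
}}

```text
time_s: 23.9
eef_pos: [0.4453, -0.0289, 0.0431]
orientation: [-3.136, -0.15, 0.003]
contact_force: [-5.9, 1.3, 11.6]
gripper_width: 0.143
```

Call:
{"op": "arm_command", "data": {
  "plan": [
    [[0,0,0,0],[0,0,0,0],[0,0,0.3,0],[0,0,0.9,0],[0,0,0.9,0],[0,0,0.5,0],[0,0,0,0],[0,0,0,0]]
  ],
  "jaw": 26
}}

```text
time_s: 24.7
eef_pos: [0.4459, -0.0285, 0.1463]
orientation: [-3.137, -0.151, -0.001]
contact_force: [0.2, 0.2, -1.1]
gripper_width: 0.307
```

```bash
python3 - <<'E'
from h import *
c=snap('wrist'); print(tool(c['obs']),c['obs']['gripper_width'],c['obs']['contact_force'])
overlay(c,'pics/o17.png')
E
```

```text
(array([ 0.4459, -0.0285,  0.1463]), np.float64(5.52)) 0.30717001485605855 [ 0.15044545  0.2363363  -1.0636524 ]
```

View pics/o17.png

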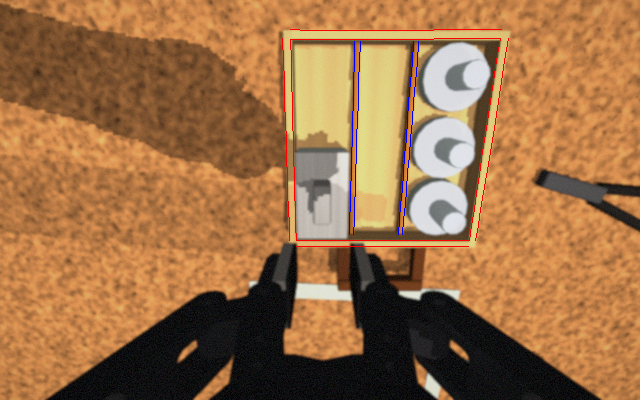

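Call:
{"op": "arm_command", "data": {
  "plan": [
    [[0.1,0.5,0,0],[0.22,0.9,0,0],[0.25,0.95,0,0],[0.25,0.95,0,0],[0.25,0.95,0,0],[0.25,0.95,0,0],[0.25,0.95,0,0],[0.2,0.7,0,0],[0.1,0.3,0,0],[0,0,0,0],[0,0,0,0]]
  ],
  "jaw": 45
}}

```text
time_s: 25.85
eef_pos: [0.52, 0.2545, 0.1451]
orientation: [3.135, 0.147, -0.003]
contact_force: [0.1, 0.2, 0.5]
gripper_width: 0.529
```

```bash
python3 - <<'E'
from h import *
c=snap('wrist','pics/w18.png'); print(tool(c['obs']),c['obs']['gripper_width'],c['obs']['contact_force'])
crop(c['color'],280,110,390,235,6,'pics/c18.png')
for g in glass(c,amin=300,amax=60000): print(*g)
E
```

```text
(array([0.52  , 0.2545, 0.1451]), np.float64(5.38)) 0.5294845532843792 [0.08698898 0.23746115 0.45524912]
[327. 349.] [0.54322793 0.07155258] [51.30135498 20.15817413] 5.561462879180908
[226. 148.] [0.43302505 0.28225344] [36.83495483 37.42033691] 81.41780090332031
```

View pics/w18.png

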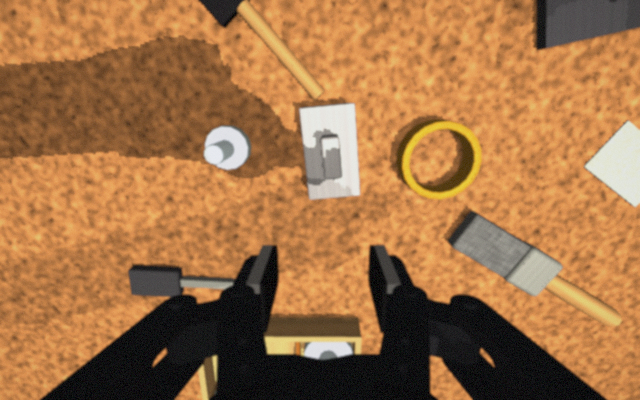

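View pics/c18.png

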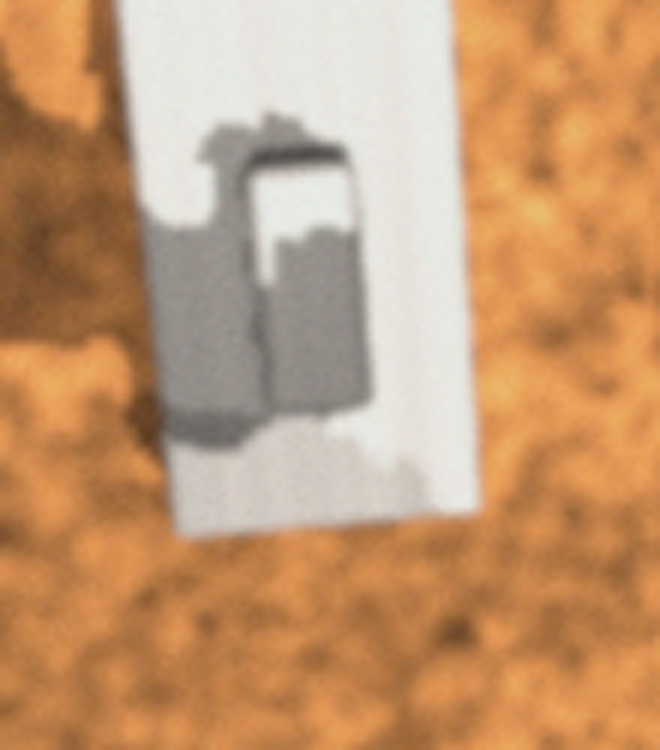

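```bash
python3 - <<'E'
from h import *
c=snap('wrist'); print(tool(c['obs']))
crop(c['color'],285,90,375,140,8,'pics/c18b.png')
jar(c,[(118,0),(452,0),(480,512),(178,537)],280,110,6)
jar(c,[(250,170),(352,165),(370,405),(268,415)],280,110,6,z=.054)
E
```

```text
(array([0.5202, 0.2539, 0.1455]), np.float64(5.3))
ctr [0.524158   0.28626142] len 0.0727225027675964 wid 0.04369795097904019 yaw 10.507486015418763 7.803341149033418
ctr [0.52373399 0.28811639] len 0.030695662901685496 wid 0.012800640174981002 yaw 9.99951075714985 9.638421597585015
```

View pics/c18b.png

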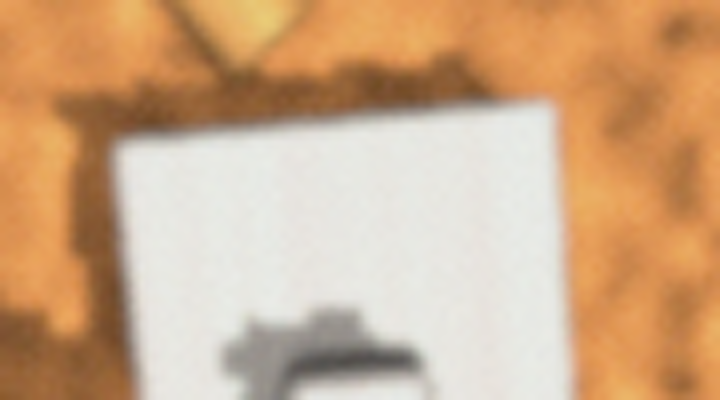

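```bash
python3 - <<'E'
from h import *
c=snap('wrist'); print(tool(c['obs']))
jar(c,[(299.7,107.8),(354,102.8),(360,195.3),(309.7,199.5)],0,0,1)
E
```

```text
(array([0.5203, 0.2539, 0.1458]), np.float64(5.28))
ctr [0.52391405 0.28806472] len 0.07639588098084461 wid 0.043225743974510046 yaw 10.68368151688189 10.331513901289545
```

Call:
{"op": "arm_command", "data": {
  "plan": [
    [[0.07,0.85,0,0.64],[0,0,-0.6,0],[0,0,-0.8,0],[0,0,-0.8,0],[0,0,-0.4,0],[0,0,-0.14,0],[0,0,0,0],[0,0,0,0]]
  ]
}}

```text
time_s: 26.8
eef_pos: [0.5248, 0.2913, 0.0382]
orientation: [-3.127, -0.289, -0.004]
contact_force: [-0.4, 0.0, -0.5]
gripper_width: 0.529
```

Call:
{"op": "arm_command", "data": {
  "plan": [
    [[0,0,0,0],[0,0,0,0],[0,0,0,0],[0,0,0,0],[0,0,0,0],[0,0,0,0]]
  ],
  "jaw": 0
}}

```text
time_s: 27.4
eef_pos: [0.5241, 0.2916, 0.0379]
orientation: [-3.127, -0.291, -0.002]
contact_force: [-0.9, -0.8, 6.0]
gripper_width: 0.143
```

Call:
{"op": "arm_command", "data": {
  "plan": [
    [[0,0,0.5,0],[0,0,0.9,0],[-0.05,-0.1,0.8,0],[-0.25,-0.7,0,-0.32],[-0.3,-0.85,0,-0.32],[-0.3,-0.85,0,0],[-0.3,-0.85,0,0],[-0.3,-0.85,0,0],[-0.3,-0.85,0,0],[-0.25,-0.6,0,0],[-0.07,-0.32,0,0],[0,0,-0.6,0],[0,0,-0.5,0],[0,0,0,0],[0,0,0,0]]
  ]
}}

```text
time_s: 28.9
eef_pos: [0.4388, 0.0525, 0.0807]
orientation: [3.137, 0.152, -0.001]
contact_force: [-0.8, 0.4, -1.6]
gripper_width: 0.145
```

```bash
python3 - <<'E'
from h import *
c=snap('wrist'); print(tool(c['obs']),c['obs']['gripper_width'],c['obs']['contact_force'])
overlay(c,'pics/o19.png')
E
```

```text
(array([0.4388, 0.0525, 0.0807]), np.float64(5.54)) 0.14531777332258095 [-0.75129726  0.44504777 -1.64443808]
```

View pics/o19.png

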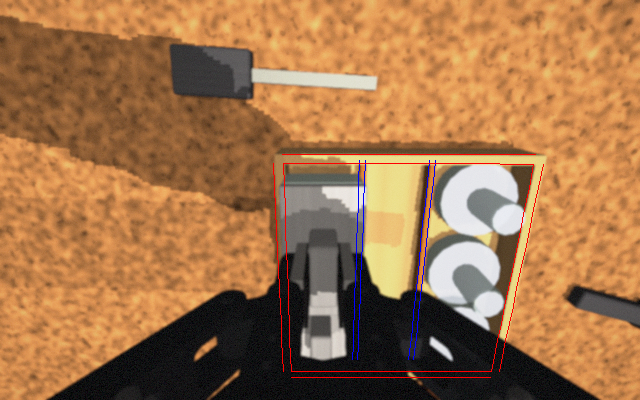

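Call:
{"op": "arm_command", "data": {
  "plan": [
    [[0,0,-0.4,0],[0,0,-0.2,0],[0,0,0,0],[0,0,0,0]]
  ]
}}

```text
time_s: 29.35
eef_pos: [0.439, 0.0524, 0.0571]
orientation: [-3.138, -0.151, -0.001]
contact_force: [0.6, -0.3, -0.5]
gripper_width: 0.153
```

```bash
python3 - <<'E'
from h import *
c=snap('wrist'); print(tool(c['obs']),c['obs']['gripper_width'],c['obs']['contact_force'])
overlay(c,'pics/o20.png')
E
```

```text
(array([0.439 , 0.0524, 0.0571]), np.float64(5.5)) 0.15252380970529592 [ 0.56501701 -0.3087117  -0.54254936]
```

View pics/o20.png

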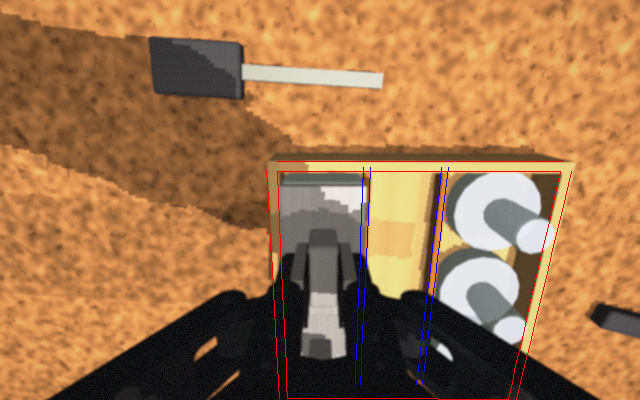

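Call:
{"op": "arm_command", "data": {
  "plan": [
    [[0,0,-0.15,0],[0,0,-0.12,0],[0,0,-0.08,0],[0,0,0,0],[0,0,0,0]]
  ]
}}

```text
time_s: 29.9
eef_pos: [0.4386, 0.0523, 0.0438]
orientation: [-3.136, -0.15, 0.003]
contact_force: [-4.5, 0.0, 16.5]
gripper_width: 0.146
```

Call:
{"op": "arm_command", "data": {
  "plan": [
    [[0,0,0,0],[0,0,0,0],[0,0,0.3,0],[0,0,0.9,0],[0,0,0.9,0],[0,0,0.5,0],[0,0,0,0],[0,0,0,0]]
  ],
  "jaw": 26
}}

```text
time_s: 30.7
eef_pos: [0.4385, 0.0526, 0.1466]
orientation: [-3.137, -0.151, -0.0]
contact_force: [-0.8, 0.3, -0.9]
gripper_width: 0.305
```

```bash
python3 - <<'E'
from h import *
c=snap('wrist'); print(tool(c['obs']),c['obs']['gripper_width'],c['obs']['contact_force'])
overlay(c,'pics/o21.png')
E
```

```text
(array([0.4385, 0.0526, 0.1466]), np.float64(5.52)) 0.3054379448439149 [-0.84580344  0.30234341 -0.91573839]
```

View pics/o21.png

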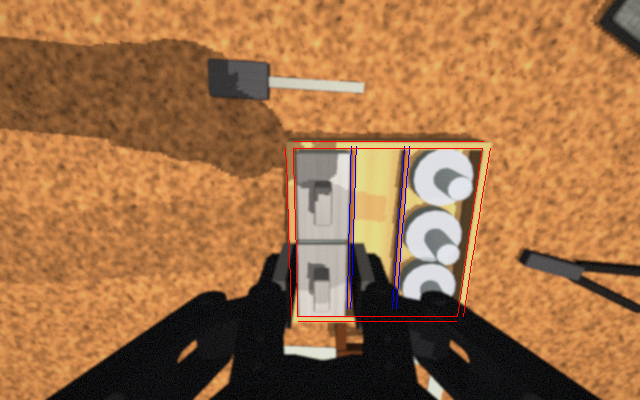

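Call:
{"op": "arm_command", "data": {
  "plan": [
    [[0,0.5,0,0],[-0.02,0.9,0,0],[-0.02,0.95,0,0],[-0.02,0.95,0,0],[-0.02,0.95,0,0],[-0.02,0.8,0,0],[0,0.5,0,0],[0,0,0,0],[0,0,0,0]]
  ],
  "jaw": 45
}}

```text
time_s: 31.65
eef_pos: [0.4343, 0.2726, 0.1456]
orientation: [3.135, 0.15, -0.002]
contact_force: [-0.0, -0.2, 0.6]
gripper_width: 0.525
```

```bash
python3 - <<'E'
from h import *
c=snap('wrist','pics/w22.png'); print(tool(c['obs']),c['obs']['gripper_width'],c['obs']['contact_force'])
for g in glass(c,amin=300,amax=60000): print(*g)
E
```

```text
(array([0.4343, 0.2726, 0.1456]), np.float64(5.47)) 0.5252198177334546 [-0.03237116 -0.24708989  0.61692955]
[322. 176.] [0.43203027 0.28218452] [35.2371521 37.0303833] 6.472222328186035
```

Call:
{"op": "arm_command", "data": {
  "plan": [
    [[-0.07,0.24,-0.3,0],[0,0,-0.8,0],[0,0,-0.9,0],[0,0,-0.7,0],[0,0,-0.32,0],[0,0,0,0],[0,0,0,0]]
  ]
}}

```text
time_s: 32.4
eef_pos: [0.4325, 0.2837, 0.0264]
orientation: [-3.138, -0.149, -0.001]
contact_force: [0.1, 0.0, 0.3]
gripper_width: 0.53
```

Call:
{"op": "arm_command", "data": {
  "plan": [
    [[0,0,0,0],[0,0,0,0],[0,0,0,0],[0,0,0,0],[0,0,0,0],[0,0,0,0]]
  ],
  "jaw": 0
}}

```text
time_s: 33.0
eef_pos: [0.4329, 0.2848, 0.0274]
orientation: [-3.136, -0.151, -0.003]
contact_force: [0.0, -0.3, 6.8]
gripper_width: 0.161
```

Call:
{"op": "arm_command", "data": {
  "plan": [
    [[0,0,0.5,0],[0,0,0.9,0],[0,-0.2,0.8,0],[0.15,-0.8,0,0],[0.19,-0.95,0,0],[0.19,-0.95,0,0],[0.19,-0.95,0,0],[0.19,-0.95,0,0],[0.19,-0.95,0,0],[0.19,-0.95,0,0],[0.19,-0.75,0,0],[0.12,-0.5,0,0],[0,0,0,0],[0,0,0,0]]
  ]
}}

```text
time_s: 34.4
eef_pos: [0.4955, -0.0339, 0.1138]
orientation: [-3.137, -0.149, 0.001]
contact_force: [-1.0, 0.8, -1.2]
gripper_width: 0.163
```

```bash
python3 - <<'E'
from h import *
c=snap('wrist'); print(tool(c['obs']),c['obs']['gripper_width'],c['obs']['contact_force'])
overlay(c,'pics/o23.png')
E
```

```text
(array([ 0.4955, -0.0339,  0.1138]), np.float64(5.44)) 0.163345265704348 [-0.95116335  0.78555238 -1.19267606]
```

View pics/o23.png

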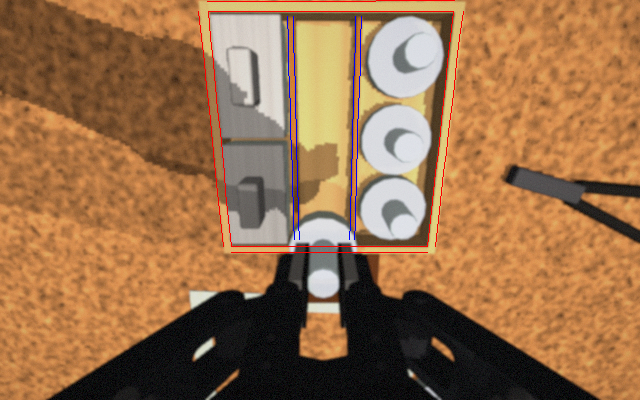

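Call:
{"op": "arm_command", "data": {
  "plan": [
    [[0.03,0,-0.4,0],[0,0,-0.7,0],[0,0,-0.5,0],[0,0,0,0],[0,0,0,0]]
  ]
}}

```text
time_s: 34.95
eef_pos: [0.4967, -0.0328, 0.0498]
orientation: [-3.137, -0.154, 0.002]
contact_force: [1.3, -0.8, -0.2]
gripper_width: 0.159
```

```bash
python3 - <<'E'
from h import *
c=snap('wrist'); print(tool(c['obs']),c['obs']['gripper_width'],c['obs']['contact_force'])
overlay(c,'pics/o24.png')
E
```

```text
(array([ 0.4967, -0.0328,  0.0498]), np.float64(5.63)) 0.1587894356015624 [ 1.30191062 -0.81838446 -0.22180042]
```

View pics/o24.png

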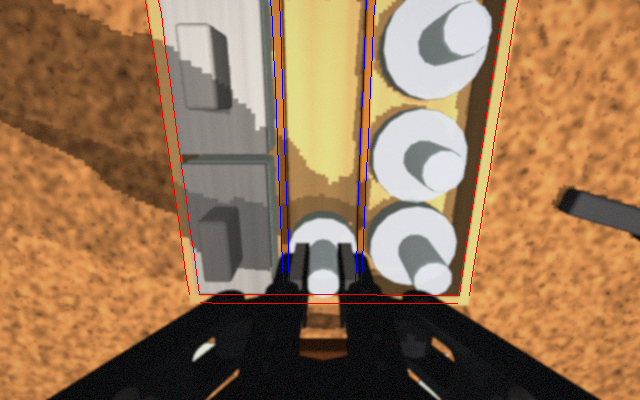

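Call:
{"op": "arm_command", "data": {
  "plan": [
    [[0,0,-0.2,0],[0,0,-0.14,0],[0,0,-0.09,0],[0,0,0,0],[0,0,0,0]]
  ]
}}

```text
time_s: 35.5
eef_pos: [0.4976, -0.0339, 0.0334]
orientation: [-3.137, -0.151, -0.001]
contact_force: [-1.3, -0.2, 4.1]
gripper_width: 0.163
```

Call:
{"op": "arm_command", "data": {
  "plan": [
    [[0,0,0,0],[0,0,0,0],[0,0,0.3,0],[0,0,0.9,0],[0,0,0.9,0],[0.2,-0.3,0.7,0],[0.55,-0.8,0,0],[0.55,-0.8,0,0],[0.55,-0.8,0,0],[0.55,-0.8,0,0],[0.55,-0.8,0,0],[0.2,-0.4,0,0],[0,0,0,0],[0,0,0,0]]
  ],
  "jaw": 27
}}

```text
time_s: 36.9
eef_pos: [0.6226, -0.2222, 0.1449]
orientation: [-3.138, -0.149, 0.001]
contact_force: [-0.8, -0.3, 0.6]
gripper_width: 0.318
```

```bash
python3 - <<'E'
from h import *
c=snap('wrist','pics/w25.png'); print(tool(c['obs']),c['obs']['gripper_width'],c['obs']['contact_force'])
for g in glass(c,amin=300,amax=60000): print(*g)
E
```

```text
(array([ 0.6226, -0.2222,  0.1449]), np.float64(5.44)) 0.31755713126879737 [-0.81892036 -0.29778785  0.60645701]
[215. 282.] [ 0.52475996 -0.33105002] [32.44054871 36.82894592] 80.59222412109375
[324. 202.] [ 0.62519204 -0.23552498] [36.1836731  36.90080566] 49.84636688232422
```

View pics/w25.png

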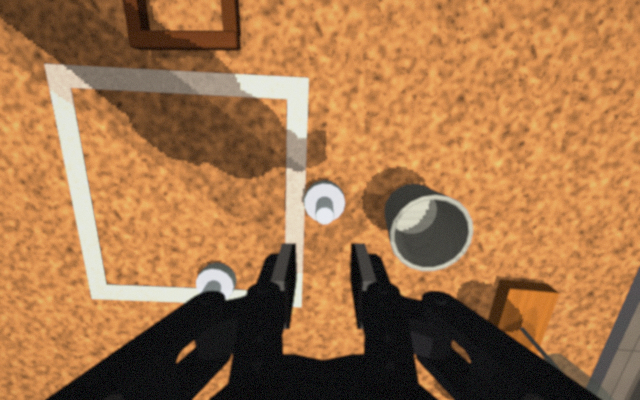

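```bash
python3 - <<'E'
from h import *
c=snap('wrist')
print(plane(c,[(388,233),(472,233),(430,197),(430,270)],.06))
print(plane(c,[(387,200)],.0))
c=snap('top'); print(plane(c,[(418,155),(407,155),(429,155)],.06))
E
```

```text
[[ 0.67598739 -0.2395118   0.06      ]
 [ 0.74152427 -0.23308534  0.06      ]
 [ 0.70293956 -0.20715685  0.06      ]
 [ 0.71525027 -0.26858279  0.06      ]]
[[ 0.68544055 -0.23037046  0.        ]]
[[ 0.70803585 -0.23691515  0.06      ]
 [ 0.70697477 -0.20502595  0.06      ]
 [ 0.70911752 -0.26892896  0.06      ]]
```

Call:
{"op": "arm_command", "data": {
  "plan": [
    [[0.05,-0.33,-0.3,0],[0,0,-0.8,0],[0,0,-0.9,0],[0,0,-0.7,0],[0,0,-0.28,0],[0,0,0,0],[0,0,0,0]]
  ],
  "jaw": 32
}}

```text
time_s: 37.75
eef_pos: [0.626, -0.2353, 0.0268]
orientation: [3.137, 0.152, 0.003]
contact_force: [-0.0, 0.1, 0.5]
gripper_width: 0.371
```

Call:
{"op": "arm_command", "data": {
  "plan": [
    [[0,0,0,0],[0,0,0,0],[0,0,0,0],[0,0,0,0],[0,0,0,0],[0,0,0,0]]
  ],
  "jaw": 0
}}

```text
time_s: 38.35
eef_pos: [0.6267, -0.2361, 0.0278]
orientation: [3.137, 0.151, 0.006]
contact_force: [-0.5, 1.1, 6.1]
gripper_width: 0.163
```

Call:
{"op": "arm_command", "data": {
  "plan": [
    [[0,0,0.5,0],[0,0,0.9,0],[0,0.2,0.8,0],[-0.35,0.6,0,0],[-0.45,0.85,0,0],[-0.5,0.9,0,0],[-0.5,0.9,0,0],[-0.5,0.9,0,0],[-0.5,0.9,0,0],[-0.4,0.65,0,0],[-0.15,0.36,0,0],[0,0,-0.6,0],[0,0,0,0],[0,0,0,0]]
  ]
}}

```text
time_s: 39.75
eef_pos: [0.4907, 0.0144, 0.09]
orientation: [3.138, 0.149, -0.001]
contact_force: [0.0, -0.0, -0.5]
gripper_width: 0.16
```

```bash
python3 - <<'E'
from h import *
c=snap('wrist'); print(tool(c['obs']),c['obs']['gripper_width'],c['obs']['contact_force'])
overlay(c,'pics/o26.png')
E
```

```text
(array([0.4907, 0.0144, 0.09  ]), np.float64(5.44)) 0.1604382379435651 [ 0.02444094 -0.03810651 -0.47179941]
```

View pics/o26.png

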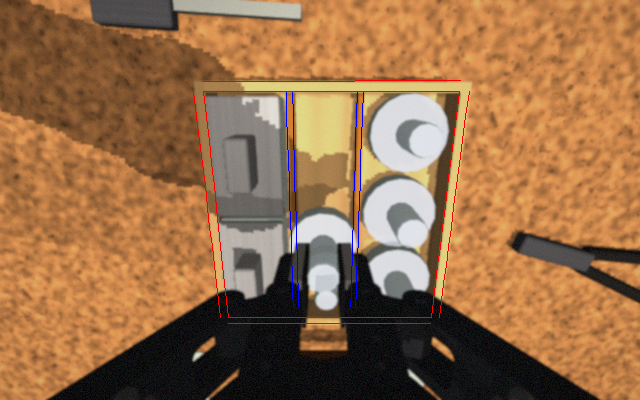

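Call:
{"op": "arm_command", "data": {
  "plan": [
    [[0.03,0,-0.5,0],[0,0,-0.45,0],[0,0,-0.2,0],[0,0,-0.14,0],[0,0,-0.08,0],[0,0,0,0],[0,0,0,0]]
  ]
}}

```text
time_s: 40.5
eef_pos: [0.4928, 0.015, 0.0352]
orientation: [-3.138, -0.15, -0.002]
contact_force: [-0.0, -0.5, -1.4]
gripper_width: 0.158
```

```bash
python3 - <<'E'
from h import *
c=snap('wrist'); print(tool(c['obs']),c['obs']['gripper_width'],c['obs']['contact_force'])
overlay(c,'pics/o27.png')
E
```

```text
(array([0.4928, 0.015 , 0.0352]), np.float64(5.48)) 0.15801516947377264 [-0.04371885 -0.50247699 -1.44505896]
```

View pics/o27.png

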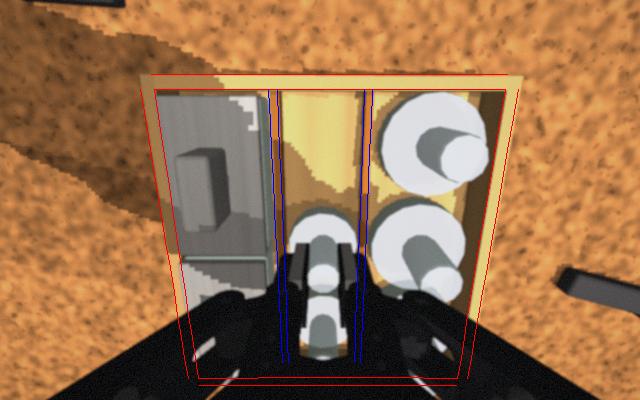

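Between the dividers, hanging just above the floor. Set down and release, then go to the last small muller.

Call:
{"op": "arm_command", "data": {
  "plan": [
    [[0,0,-0.06,0],[0,0,-0.02,0],[0,0,0,0],[0,0,0,0]]
  ]
}}

```text
time_s: 40.95
eef_pos: [0.4931, 0.0152, 0.0337]
orientation: [-3.136, -0.15, -0.001]
contact_force: [-4.6, -0.4, 17.1]
gripper_width: 0.158
```

Call:
{"op": "arm_command", "data": {
  "plan": [
    [[0,0,0,0],[0,0,0,0],[0,0,0.3,0],[0,0,0.9,0],[0,0,0.9,0],[0,-0.3,0.7,0],[0.1,-0.8,0,0],[0.1,-0.95,0,0],[0.1,-0.95,0,0],[0.1,-0.95,0,0],[0.1,-0.95,0,0],[0.1,-0.95,0,0],[0.1,-0.95,0,0],[0.08,-0.95,0,0],[0.05,-0.8,0,0],[0,0,0,0],[0,0,0,0]]
  ],
  "jaw": 27
}}

```text
time_s: 42.65
eef_pos: [0.5248, -0.3278, 0.1438]
orientation: [3.138, 0.147, -0.001]
contact_force: [-0.4, 0.5, -0.3]
gripper_width: 0.318
```

```bash
python3 - <<'E'
from h import *
c=snap('wrist','pics/w28.png'); print(tool(c['obs']),c['obs']['gripper_width'],c['obs']['contact_force'])
for g in glass(c,amin=300,amax=60000): print(*g)
E
```

```text
(array([ 0.5248, -0.3278,  0.1438]), np.float64(5.36)) 0.3184320829921132 [-0.37886599  0.49827666 -0.32512881]
[322. 192.] [ 0.52408867 -0.3327666 ] [35.63700867 37.02485046] 5.389527320861816
```

View pics/w28.png

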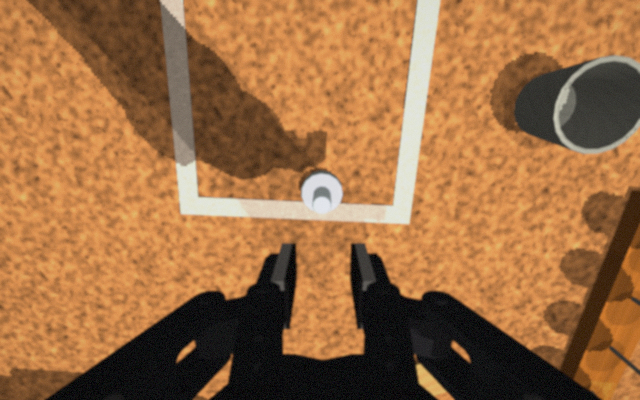

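Call:
{"op": "arm_command", "data": {
  "plan": [
    [[-0.04,-0.14,-0.3,0],[0,0,-0.8,0],[0,0,-0.9,0],[0,0,-0.7,0],[0,0,-0.26,0],[0,0,0,0],[0,0,0,0]]
  ],
  "jaw": 38
}}

```text
time_s: 43.4
eef_pos: [0.5246, -0.3326, 0.0259]
orientation: [3.137, 0.152, 0.002]
contact_force: [0.4, 0.0, 0.6]
gripper_width: 0.446
```

Call:
{"op": "arm_command", "data": {
  "plan": [
    [[0,0,0,0],[0,0,0,0],[0,0,0,0],[0,0,0,0],[0,0,0,0],[0,0,0,0]]
  ],
  "jaw": 0
}}

```text
time_s: 44.0
eef_pos: [0.5251, -0.3335, 0.027]
orientation: [3.137, 0.15, 0.005]
contact_force: [-1.4, 0.5, 7.3]
gripper_width: 0.16
```

Call:
{"op": "arm_command", "data": {
  "plan": [
    [[0,0,0.5,0],[0,0,0.9,0],[0,0.2,0.9,0],[-0.05,0.8,0,0],[-0.1,0.95,0,0],[-0.1,0.95,0,0],[-0.1,0.95,0,0],[-0.1,0.95,0,0],[-0.1,0.95,0,0],[-0.1,0.95,0,0],[-0.1,0.95,0,0],[-0.1,0.95,0,0],[-0.1,0.8,0,0],[-0.05,0.54,0,0],[0,0,-0.6,0],[0,0,0,0],[0,0,0,0]]
  ]
}}

```text
time_s: 45.7
eef_pos: [0.4831, 0.0642, 0.0929]
orientation: [3.137, 0.149, -0.002]
contact_force: [0.8, -0.5, -0.9]
gripper_width: 0.16
```

```bash
python3 - <<'E'
from h import *
c=snap('wrist'); print(tool(c['obs']),c['obs']['gripper_width'],c['obs']['contact_force'])
overlay(c,'pics/o29.png')
E
```

```text
(array([0.4831, 0.0642, 0.0929]), np.float64(5.43)) 0.1597759916911638 [ 0.78914182 -0.47675375 -0.90104869]
```

View pics/o29.png

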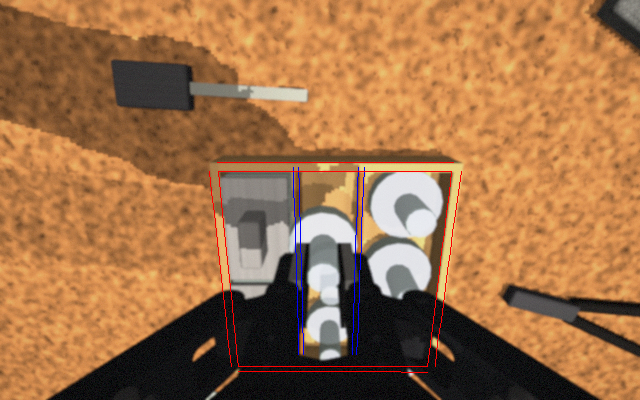

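Call:
{"op": "arm_command", "data": {
  "plan": [
    [[0.1,0,-0.2,0],[0,0,-0.4,0],[0,0,-0.3,0],[0,0,-0.1,0],[0,0,0,0],[0,0,0,0]]
  ]
}}

```text
time_s: 46.35
eef_pos: [0.4882, 0.0648, 0.0533]
orientation: [3.138, 0.15, 0.001]
contact_force: [0.1, -0.4, -0.6]
gripper_width: 0.161
```

```bash
python3 - <<'E'
from h import *
c=snap('wrist'); print(tool(c['obs']),c['obs']['gripper_width'],c['obs']['contact_force'])
overlay(c,'pics/o30.png')
E
```

```text
(array([0.4882, 0.0648, 0.0533]), np.float64(5.47)) 0.16105226794767524 [ 0.14033755 -0.36674197 -0.5884003 ]
```

View pics/o30.png

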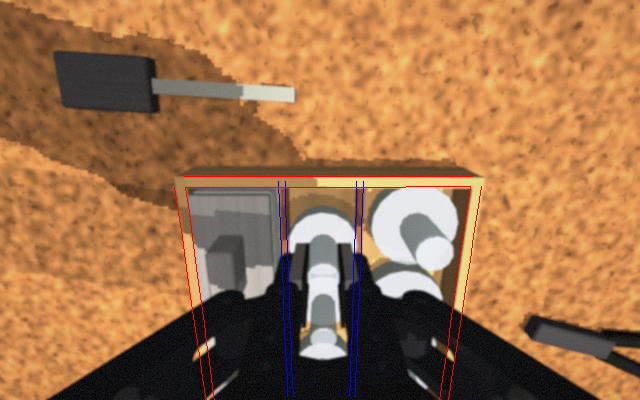

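Call:
{"op": "arm_command", "data": {
  "plan": [
    [[-0.01,0,-0.25,0],[0,0,-0.16,0],[0,0,-0.08,0],[0,0,0,0],[0,0,0,0]]
  ]
}}

```text
time_s: 46.9
eef_pos: [0.4874, 0.065, 0.0333]
orientation: [3.138, 0.15, -0.0]
contact_force: [-0.4, -0.1, -0.9]
gripper_width: 0.156
```

Call:
{"op": "arm_command", "data": {
  "plan": [
    [[0,0,-0.06,0],[0,0,0,0],[0,0,0,0]]
  ]
}}

```text
time_s: 47.2
eef_pos: [0.4876, 0.0651, 0.0328]
orientation: [-3.136, -0.15, 0.002]
contact_force: [-5.4, -0.8, 17.8]
gripper_width: 0.161
```

Call:
{"op": "arm_command", "data": {
  "plan": [
    [[0,0,0,0],[0,0,0,0],[0,0,0.3,0],[0,0,0.9,0],[0,0,0.9,0],[0,0,0.9,0],[0,0,0.5,0],[0,0,0,0],[0,0,0,0]]
  ],
  "jaw": 27
}}

```text
time_s: 48.1
eef_pos: [0.4873, 0.0654, 0.1714]
orientation: [-3.137, -0.151, -0.001]
contact_force: [0.0, 0.5, -0.9]
gripper_width: 0.32
```

```bash
python3 - <<'E'
from h import *
c=snap('wrist'); print(tool(c['obs']),c['obs']['gripper_width'],c['obs']['contact_force'])
overlay(c,'pics/o31.png')
c=snap('side'); crop(c['color'],220,130,380,280,3.9,'pics/s31.png')
E
```

```text
(array([0.4873, 0.0654, 0.1714]), np.float64(5.51)) 0.319522545759526 [ 0.01839179  0.5237269  -0.89732025]
```

View pics/o31.png

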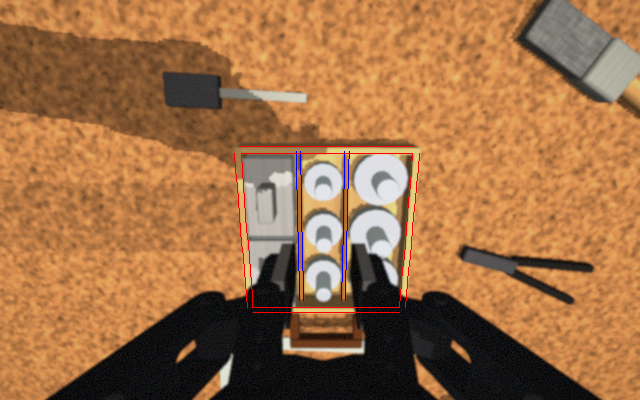

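View pics/s31.png

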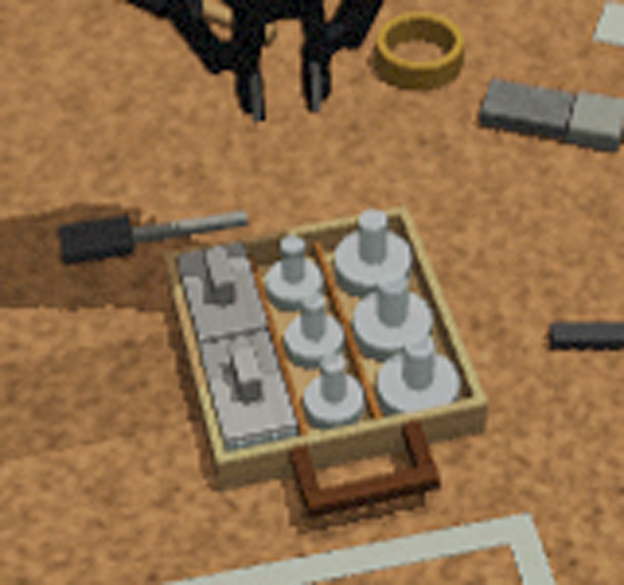

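Call:
{"op": "arm_command", "data": {
  "plan": [
    [[0.04,-0.37,0,0.94],[0.04,-0.37,0,0.94],[0.04,-0.37,0,0.94],[0.04,-0.37,0,0.94],[0.04,-0.37,0,0.94],[0.04,-0.37,0,0.94],[0.04,-0.37,0,0.94],[0.04,-0.37,0,0.94],[0.05,-0.37,0,0.94],[0.05,-0.37,0,0.94],[0.05,-0.37,0,0.94],[0.05,-0.37,0,0.91],[0,0,0,0],[0,0,0,0]]
  ],
  "jaw": 36
}}

```text
time_s: 49.6
eef_pos: [0.5072, -0.1124, 0.1699]
orientation: [-2.115, -2.32, 0.003]
contact_force: [-0.3, 0.6, -0.0]
gripper_width: 0.423
```

```bash
python3 - <<'E'
from h import *
c=snap('wrist','pics/w32.png'); print(tool(c['obs']),c['obs']['gripper_width'],c['obs']['contact_force'],np.degrees(c['obs']['joints']))
print(toworld(BOX,BY,(0,-.128)))
overlay(c,'pics/o32.png')
E
```

```text
(array([ 0.5072, -0.1124,  0.1699]), np.float64(95.28)) 0.4232799964087517 [-0.30222494  0.55029479 -0.00827726] [-29.37072969  14.35790962  42.369483   114.27440455 -11.62965072
  55.73249996 114.01061027]
[ 0.50856826 -0.11371071]
```

View pics/o32.png

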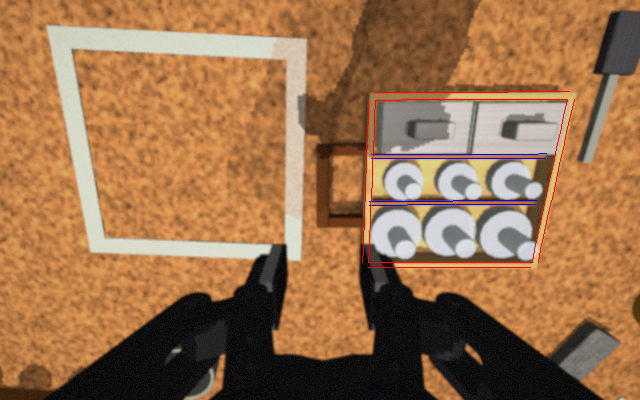

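```bash
cat >> h.py <<'E'
def outline(c):
    i=c['color'].astype(int); m=((i[...,0]>150)&(i[...,2]>140)&(abs(i[...,0]-i[...,2])<60)&(i[...,1]>145)).astype(np.uint8)*255
    return m
E
python3 - <<'E'
from h import *
c=snap('wrist')
P=plane(c,[(318,145),(330,145),(330,226),(318,226)],.032); print(P,P.mean(0))
crop(c['color'],30,10,190,140,5,'pics/c33a.png'); crop(c['color'],250,10,410,140,5,'pics/c33c.png')
crop(c['color'],60,170,220,290,5,'pics/c33b.png')
i=c['color'].astype(int); m=((i[...,0]>170)&(i[...,2]>150)).astype(np.uint8)*255; m[:,312:]=0
n,l,s,_=cv2.connectedComponentsWithStats(m); k=1+s[1:,4].argmax(); ys,xs=np.where(l==k)
Q=plane(c,np.c_[xs,ys],0)[:,:2]; r=cv2.minAreaRect((Q*1e4).astype(np.float32)); print(s[k],np.array(r[0])/1e4,np.array(r[1])/10,r[2])
cv2.imwrite('pics/m33.png',(l==k).astype(np.uint8)*255)
E
```

```text
[[ 0.46932875 -0.12068192  0.032     ]
 [ 0.46832598 -0.11005538  0.032     ]
 [ 0.54545491 -0.10226161  0.032     ]
 [ 0.54654073 -0.11376395  0.032     ]] [ 0.50741259 -0.11169072  0.032     ]
[   46    24   260   236 14960] [ 0.49605361 -0.25026094] [223.15957031 230.98427734] 2.720721483230591
```

View pics/m33.png

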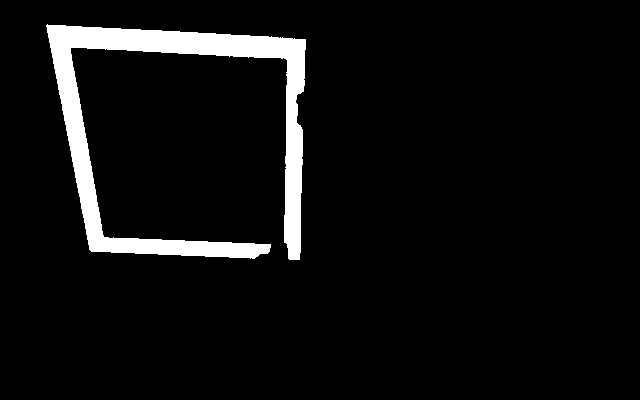

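Call:
{"op": "arm_command", "data": {
  "plan": [
    [[0,0,-0.4,0],[0,0,-0.8,0],[0,0,-0.8,0],[0,0,-0.7,0],[0,0,-0.3,0],[0,0,0,0],[0,0,0,0]]
  ]
}}

```text
time_s: 50.4
eef_pos: [0.509, -0.1124, 0.0518]
orientation: [2.111, 2.325, 0.001]
contact_force: [0.1, 0.3, 0.8]
gripper_width: 0.422
```

```bash
python3 - <<'E'
from h import *
c=snap('wrist','pics/w34.png'); print(tool(c['obs']),c['obs']['gripper_width'],c['obs']['contact_force'])
c=snap('side'); crop(c['color'],240,170,400,300,4.5,'pics/s34.png')
E
```

```text
(array([ 0.509 , -0.1124,  0.0518]), np.float64(95.51)) 0.4222298008330955 [0.10883565 0.27937408 0.83417931]
```

View pics/w34.png

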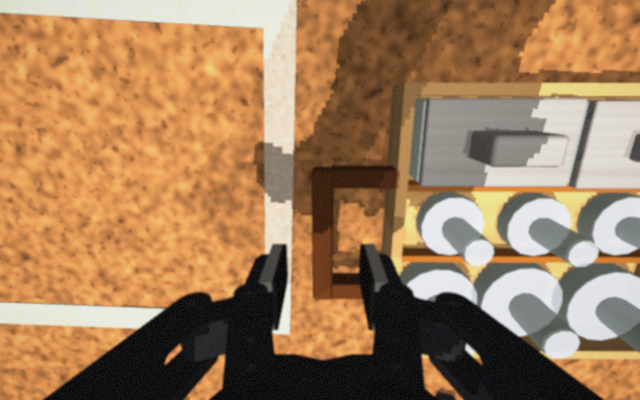

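View pics/s34.png

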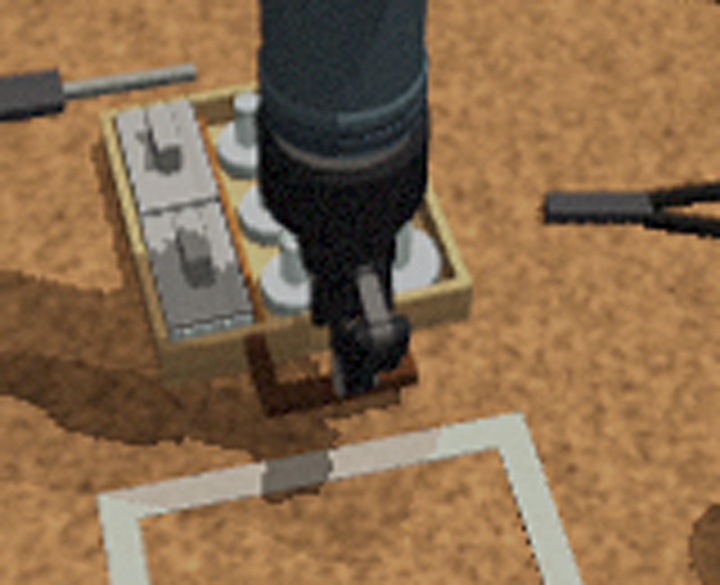

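```bash
python3 - <<'E'
from h import *
c=snap('wrist'); print(tool(c['obs']))
P=plane(c,[(314,168),(332,168),(332,298),(314,298)],.032); print(P,P.mean(0))
print(plane(c,[(396,140),(384,260)],.03))
E
```

```text
(array([ 0.5098, -0.1126,  0.0526]), np.float64(95.49))
[[ 0.46848088 -0.12229969  0.032     ]
 [ 0.46756614 -0.11282735  0.032     ]
 [ 0.54719275 -0.10446143  0.032     ]
 [ 0.54824576 -0.1153076   0.032     ]] [ 0.50787138 -0.11372402  0.032     ]
[[ 0.45003914 -0.08111918  0.03      ]
 [ 0.51975426 -0.07656251  0.03      ]]
```

Call:
{"op": "arm_command", "data": {
  "plan": [
    [[-0.04,-0.03,-0.3,0],[0,0,-0.35,0],[0,0,-0.25,0],[0,0,-0.08,0],[0,0,0,0],[0,0,0,0]]
  ]
}}

```text
time_s: 51.15
eef_pos: [0.5066, -0.114, 0.0117]
orientation: [2.113, 2.325, -0.001]
contact_force: [-0.2, -0.3, -0.5]
gripper_width: 0.419
```

Call:
{"op": "arm_command", "data": {
  "plan": [
    [[0,0,0,0],[0,0,0,0],[0,0,0,0],[0,0,0,0],[0,0,0,0]]
  ],
  "jaw": 4
}}

```text
time_s: 51.65
eef_pos: [0.5071, -0.1135, 0.0125]
orientation: [2.112, 2.325, 0.002]
contact_force: [-1.5, 0.5, 6.0]
gripper_width: 0.125
```

```bash
python3 - <<'E'
from h import *
c=snap('wrist','pics/w35.png'); print(tool(c['obs']),c['obs']['gripper_width'],c['obs']['contact_force'],np.degrees(c['obs']['joints']))
E
```

```text
(array([ 0.5071, -0.1135,  0.0125]), np.float64(95.49)) 0.12500816093208175 [-1.49545136  0.5062682   6.01673309] [-20.30340168  29.92212048  33.38998644 118.66173959 -26.17099897
  38.60827223 125.92125302]
```

View pics/w35.png

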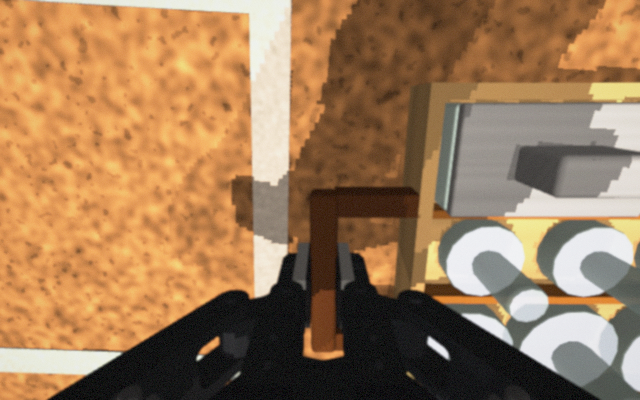

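Call:
{"op": "arm_command", "data": {
  "plan": [
    [[0,-0.05,0,0],[0,-0.1,0,0],[0,-0.2,0,-0.02],[-0.01,-0.3,0,-0.02],[-0.01,-0.3,0,-0.02],[-0.01,-0.3,0,-0.02],[-0.01,-0.3,0,-0.02],[-0.01,-0.3,0,-0.02],[-0.01,-0.3,0,-0.02],[-0.01,-0.3,0,-0.02],[0,-0.2,0,0],[0,-0.1,0,0],[0,0,0,0],[0,0,0,0]]
  ]
}}

```text
time_s: 53.1
eef_pos: [0.5054, -0.2203, 0.0125]
orientation: [-2.134, -2.302, -0.007]
contact_force: [-0.0, 6.5, 8.0]
gripper_width: 0.124
```

```bash
python3 - <<'E'
from h import *
c=snap('wrist','pics/w36.png'); print(tool(c['obs']),c['obs']['gripper_width'],c['obs']['contact_force'],np.degrees(c['obs']['joints']))
c=snap('side'); crop(c['color'],200,170,420,390,2.7,'pics/s36.png')
E
```

```text
(array([ 0.5054, -0.2203,  0.0125]), np.float64(94.35)) 0.12431462414053407 [-0.01939125  6.47464814  7.9887497 ] [ -8.13194668  32.69147825  33.25487627 114.26625555 -27.36424523
  40.89134274 136.49212828]
```

View pics/s36.png

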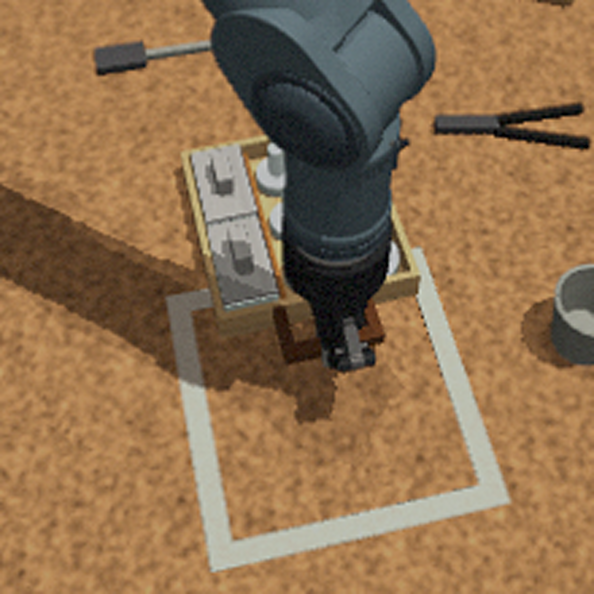

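Call:
{"op": "arm_command", "data": {
  "plan": [
    [[0,-0.05,0,0],[0,-0.1,0,0],[0,-0.2,0,-0.02],[-0.01,-0.3,0,-0.02],[-0.01,-0.3,0,-0.02],[-0.01,-0.3,0,-0.02],[-0.01,-0.3,0,-0.02],[-0.01,-0.3,0,-0.02],[-0.01,-0.3,0,-0.02],[-0.01,-0.3,0,-0.02],[-0.01,-0.3,0,-0.02],[-0.01,-0.3,0,-0.02],[-0.01,-0.3,0,0],[-0.01,-0.25,0,0],[0,-0.2,0,0],[0,-0.1,0,0],[0,-0.05,0,0],[0,0,0,0],[0,0,0,0],[0,0,0,0]]
  ]
}}

```text
time_s: 55.2
eef_pos: [0.5017, -0.3765, 0.0125]
orientation: [-2.163, -2.271, -0.011]
contact_force: [-0.9, 8.7, 10.0]
gripper_width: 0.123
```

```bash
python3 - <<'E'
from h import *
c=snap('wrist','pics/w37.png'); print(tool(c['obs']),c['obs']['gripper_width'],c['obs']['contact_force'],np.degrees(c['obs']['joints']))
c=snap('side'); crop(c['color'],200,170,420,390,2.7,'pics/s37.png')
c=snap('top'); crop(c['color'],330,130,500,290,3.7,'pics/t37.png')
E
```

```text
(array([ 0.5017, -0.3765,  0.0125]), np.float64(92.8)) 0.12327396079147555 [-0.86456374  8.67818698 10.00570146] [  8.02687686  39.20961665  32.86034816 103.27372678 -28.92866537
  46.36001244 148.38159458]
```

View pics/w37.png

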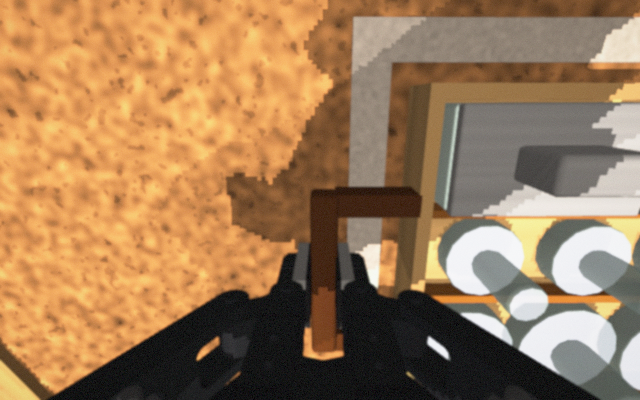

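View pics/s37.png

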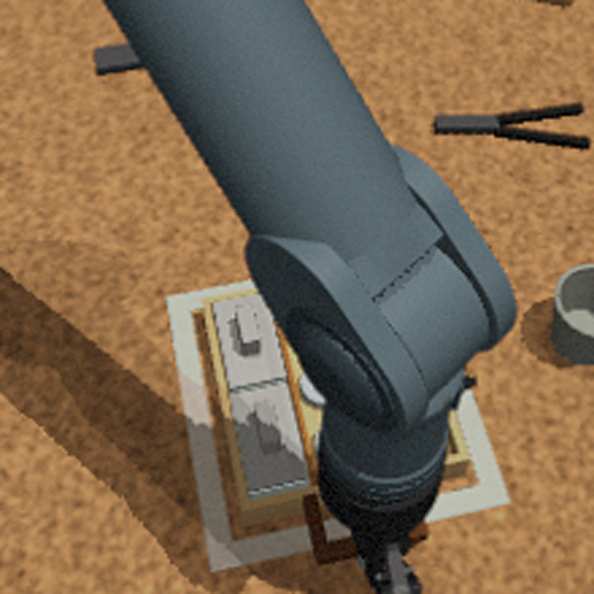

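Call:
{"op": "arm_command", "data": {
  "plan": [
    [[0,-0.04,0,0],[0,0,0,0],[0,0,0,0]]
  ]
}}

```text
time_s: 55.65
eef_pos: [0.5017, -0.377, 0.0123]
orientation: [-2.161, -2.271, -0.012]
contact_force: [-0.5, 9.5, 11.7]
gripper_width: 0.125
```

Call:
{"op": "arm_command", "data": {
  "plan": [
    [[0,0,0,0],[0,0,0,0],[0,0,0,0],[0,0,0.4,0],[0,0,0.9,0],[0,0,0.9,0],[0,0,0.9,0],[0,0,0.9,0],[0,0,0.5,0],[0,0,0,0],[0,0,0,0]]
  ],
  "jaw": 34
}}

```text
time_s: 56.75
eef_pos: [0.4992, -0.3838, 0.1926]
orientation: [2.17, 2.27, 0.001]
contact_force: [-0.3, 0.5, -0.6]
gripper_width: 0.401
```

```bash
python3 - <<'E'
from h import *
c=snap('wrist','pics/w38.png'); print(tool(c['obs']),c['obs']['gripper_width'],c['obs']['contact_force'])
c=snap('side'); crop(c['color'],200,170,420,390,2.7,'pics/s38.png')
E
```

```text
(array([ 0.4992, -0.3838,  0.1926]), np.float64(92.57)) 0.40140797506588033 [-0.34957451  0.49198714 -0.57046754]
```

View pics/w38.png

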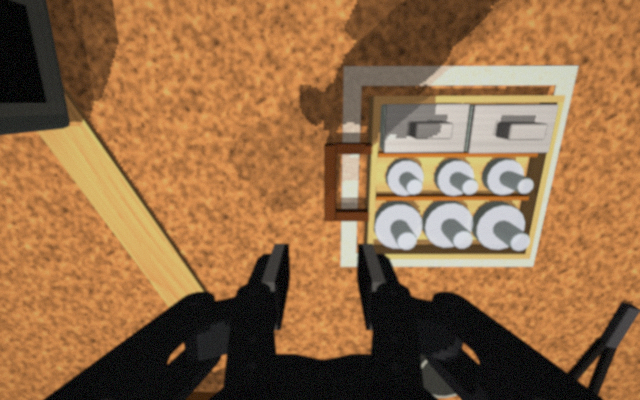

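View pics/s38.png

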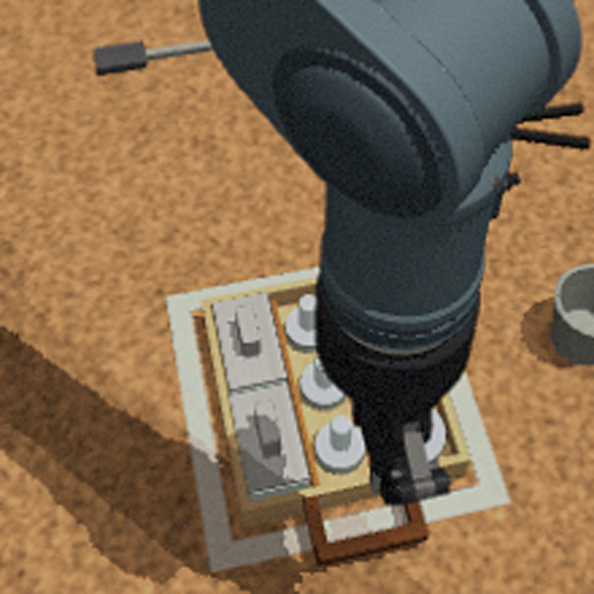

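Call:
{"op": "arm_command", "data": {
  "plan": [
    [[0,0.1,0.3,0],[-0.2,0.6,0.5,0],[-0.3,0.9,0,0],[-0.3,0.9,0,0],[-0.3,0.9,0,0],[-0.3,0.9,0,0],[-0.3,0.9,0,0],[-0.3,0.9,0,0],[-0.2,0.9,0,0],[0,0.9,0,0],[0,0.9,0,0],[0,0.9,0,0],[0,0.9,0,0],[0,0.5,0,0],[0,0,0,0],[0,0,0,0]]
  ]
}}

```text
time_s: 58.45
eef_pos: [0.4111, 0.0601, 0.2237]
orientation: [2.169, 2.272, -0.002]
contact_force: [0.4, -0.1, 0.7]
gripper_width: 0.399
```

```bash
python3 - <<'E'
from h import *
print(tool(bot.get_obs()))
c=snap('top','pics/top39.png'); crop(c['color'],360,180,470,280,6,'pics/t39.png')
c=snap('side'); crop(c['color'],230,240,420,400,4.1,'pics/s39.png')
E
```

```text
(array([0.4111, 0.0601, 0.2237]), np.float64(92.66))
```

View pics/t39.png

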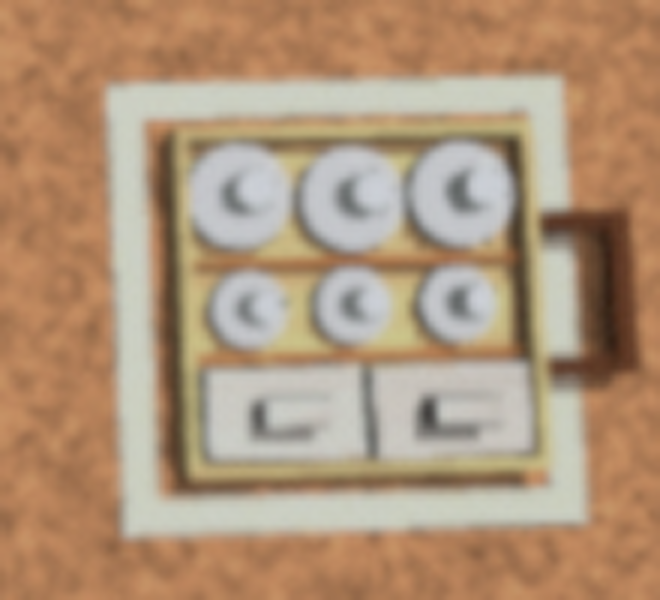

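View pics/s39.png

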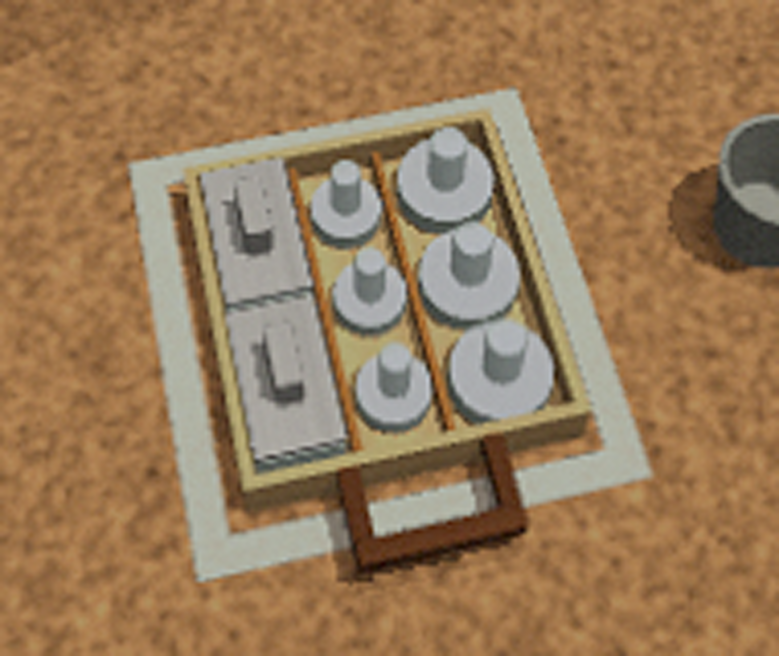

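View pics/top39.png

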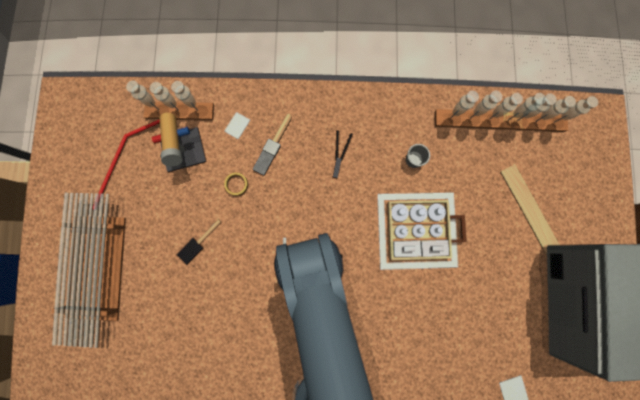

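```bash
python3 - <<'E'
from h import *
c=snap('top')
def q(cr,z):
    P=plane(c,np.array(cr,float)/6+[360,180],z)[:,:2]
    d=(P[0]-P[3])+(P[1]-P[2]); return P.mean(0),np.degrees(np.arctan2(d[1],d[0])),np.linalg.norm(P-np.roll(P,-1,0),axis=1)
b=q([(170,128),(530,118),(550,470),(187,483)],.03); o=q([(107,85),(563,75),(588,522),(123,537)],0)
print(b);print(o);print('diff mm',(b[0]-o[0])*1e3)
# muller centres in box frame (foot top ellipse centres, z .006+.014)
L=plane(c,np.array([(241,196),(351,198),(462,194)])/6+[360,180],.018)[:,:2]
S=plane(c,np.array([(247,310),(351,305),(456,303)])/6+[360,180],.017)[:,:2]
J=plane(c,np.array([(286,414),(455,408)])/6+[360,180],.036)[:,:2]
a=np.radians(b[1]);Rm=np.array([[np.cos(a),-np.sin(a)],[np.sin(a),np.cos(a)]])
for n,X,x0 in(('L',L,.0495),('S',S,-.004),('J',J,-.0535)): print(n,((X-b[0])@Rm-[x0,0])*1e3)
E
```

```text
(array([ 0.49560601, -0.24986676]), np.float64(2.882217346562521), array([0.17682619, 0.16973592, 0.17546728, 0.16972017]))
(array([ 0.49493523, -0.25154546]), np.float64(2.539158054286903), array([0.23051118, 0.22168517, 0.23030703, 0.22175703]))
diff mm [0.67078231 1.67870487]
L [[  2.20786558  52.75662273]
 [ -0.06965183  -1.33424703]
 [  0.55781945 -56.43537456]]
S [[  0.33005522  52.25495256]
 [  1.41653041   1.17530635]
 [  1.00998805 -50.64784892]]
J [[-5.05540622e-01  4.02516213e+01]
 [-6.86212241e-03 -4.12053585e+01]]
```

```bash
python3 - <<'E'
from h import *
print(bot.sign_off())
E
```

```text
the job is handed in; nothing more can be done
None
```

I packed all eight pieces present (three large mullers, three small mullers, two jars) into their rows. I then slid the box by its handle into the taped outline, released it, moved the arm clear and handed the job in at about 58 s. The hand-in reports no verdict.

- **Box:** in the last top view its centre sits about 2 mm from the outline's centre and 0.3° out of square.
- **Glassware:** every piece measured within about 2.2 mm of its row's middle line. The jars lie lengthways, and everything looks upright and flat on the floor in the side view. I only judged upright and flat by eye and by contact heights as each piece was set down.
- **Furthest piece along its row:** the -y large muller reads 56 mm from the row's centre, against a limit of 60 mm.
- **Bystanders:** none looks moved in the last top picture. I did not measure their positions, and the arm hid part of one tool (the dark-handled one near the box's old place) in that view.
- **Disagreements:** the box was pushed about 3 mm while I placed the second large muller, so I re-measured it before going on. The cameras' readings of positions differed by 1–3 mm throughout.

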